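Build a sieve stack on a bench shaker and clamp it

ROBOT

A 6-joint arm with a two-finger parallel gripper is mounted at the origin on the work surface; the furniture and walls round the work are solid. World frame = base frame: x ahead of the robot, y to its left, z up, the work surface at z = 0. Lengths are in m, angles in degrees, forces in N, time in s.
With the tool pointing down it reaches from about 0.375 to 0.9 m from the base axis. Payload 3.1 kg.
Tool frame: the origin (TCP) lies at the very end of the fingers, on their centre line; the grasp point (between the pads) lies 19 mm behind it; z points along the fingers, y is the direction in which the jaws open and shut (so a half turn about z gives the same grasp; the last joint's range is limited). The gripper opens to 87 mm and grips with 3 to 60 N. Pads are 19 mm wide; open, the fingers measure 117 mm over their backs; the gripper's body (75 mm by 190 mm) begins 51 mm behind the grasp point.
Start: joints at [-75.029, 30.224, 82.088, -0, 67.689, -10.227], TCP at [0.266, -0.565, 0.198] pointing down, gripper open.
Joint ranges: [-176.69, 176.69], [-43.24, 126.21], [12.49, 139.97], [-82, 262], [0, 151.66], [-163.58, 163.58]. Speed limits (degrees/s): [159.86, 159.86, 180, 180, 180, 180].

INTERFACE

Orientations are given as a 3x3 rotation matrix whose columns are the frame's x, y, z axes.
In Python, from rig import readout, capture, camera_model, bot, spot_in, regions_of gives the robot as it stands.
- The arm moves only by the tool send_rows, never from a script. Its argument "moves" is a list that holds one entry, the list of rows, each a list of 7 numbers: the turn, a rotation vector about the tool's x, y, z in degrees, then the shift along the tool's x, y, z in cm, then the opening, from -1 (shut) to 1 (fully open). A call has exactly 5 rows; each row shifts and turns the commanded pose from where the row before left it, along the tool's axes as they then stand; what a row does not reach is not made up. A row lasts 1/10 s, in which the tool goes at most 50 mm and 8.59 degrees, less where a joint would pass 70% of its speed; a pose out of reach is approached as far as the arm can. A call with a gripper value outside its range is refused whole. The fingers move at their own pace and stop on an object; the grip force is fixed at half the most. Time passes only in rows, so rows that do not move let the fingers close, or fill a call up. It gives the time, the measured TCP pose, the force and the opening at its end, in the units of the state.
- readout.read_state(): the state, without advancing time (a new reading comes with each control period).
- capture(name): name is "side" or "top" or "wrist"; returns the picture (480x640x3 uint8, blue, green, red); there is no depth.
- camera_model(name): a dict with "camera_matrix" (3x3 intrinsics, pixels), "pose" (4x4, takes a point from camera to world coordinates). Camera axes: x right, y up, looking along -z (the intrinsics and any distortion apply to the point x, -y, -z); pixel columns grow to the right and rows downward; lengths in m; the calibration is good to about 2 mm. A picture is of the moment at which its call begins: read the wrist's pose just before it. camera_model takes no time and is no camera call; for the wrist camera it gives the pose at the moment of the call.
- bot.hand_in(): hands the job in, once; it reports no verdict.
Trained networks look in the newest picture that a camera, given by its name, has taken for a name from the list of things; names that differ only in an ending like _2 or _b are one class to them, and where a whole thing is asked for, a point or a joint stands for the part that bears it (a point fixed in the world has none). Each returns a list of dicts, best first, with "p" (0 to 1); they miss things now and then, are a little off and sometimes report something else, mostly with a low value. They report only what shows in the picture. A call takes as long as a camera call. They do not tell look-alikes from the thing itself.
- spot_in(camera, thing): "location" ([x, y, z] in m, in world coordinates, good to about 4 mm: the middle of the surface that is visible of it).
- regions_of(camera, thing): "mask" (480x640 bool, what is visible of it).
The state is a dict: "time_s": time; "joint_positions": joint angles; "qvel": joint speeds; "tau": joint torques, N m; "position": TCP position; "tcp_rot": TCP orientation; "force": force on the tool from outside, world axes, zero at the start; "moment": the same for the moment, N m; "opening": opening from 0.0 (shut) to 1.0 (fully open).
Only numpy, scipy, OpenCV 4.12 (cv2) and the standard library are available. Lean on these libraries where they do the work, as an engineer would, in place of code of your own. Each camera call takes 0.05 s, during which the arm holds its last target. There are 200 camera calls.

TASK

Set up the small sieve shaker for a sieving run: seat the fine sieve (the shallow one) on the receiver pan, seat the coarse sieve (the deep one) on top of it, then swing the hold-down arm over the stack and press it down until the sprung catch snaps over it. Leave the sample jars and the beaker standing where they are.

Things in the scene. Friction and masses are not known exactly. Their poses are not given: they have to be found in the camera images.
- shaker: Bench sieve shaker, fixed: white housing 180 x 110 mm (x -82 to +98), 38 mm high, with a steel receiver pan on top. Origin on the worktop under the pan's axis; z up, x from the front (knobs, catch) to the rear (hinge post), y parallel to the arm's hinge. Rear post: x +60 to +88 mm, |y| under 27 mm, 158 mm high. Front catch: x -76 to -57 mm, |y| under 13 mm, 178 mm high.
- pan_mouth (a point): Centre of the rim plane of the receiver pan: round steel, 66 mm outside, 61 mm bore, rim 66 mm above the worktop, floor 16 mm below the rim. Its axis is the stack axis.
- fine_sieve: Fine sieve: round steel frame 66 mm outside, 32 mm high, mesh openings 2 mm, 0.1 kg. Origin at the centre of its underside, z up. The lowest 8 mm are a skirt 57 mm across (foot tapered to 53) that enters a 61 mm bore; the shoulder 8 mm above the origin then rests on the rim below. Seated on the pan its origin is 58 mm, its rim 90 mm above the worktop. Any turn about z will do.
- coarse_sieve: Coarse sieve: same round steel frame 66 mm outside with the same 8 mm skirt and 61 mm bore, but 52 mm high, mesh openings 7 mm, 0.15 kg. Origin at the centre of its underside, z up. Seated on the fine sieve its origin is 82 mm and its rim 134 mm above the worktop.
- hold_down (a joint): Angle of the hold-down arm (rad): 0 level over the stack, grows as the front end swings up and back; starts at 1.65 to 1.9, stop at 2.0. Stiff hinge (0.2 N m): it stays where it is left. Its sprung pad meets the stack at 0.07; about 10 N at the grip closes it. It can be pressed past 0 to -0.03. Once let go, the caught arm stands at about 0.01; uncaught, it springs up to 0.06 or more.
- hold_down_hinge (a point): Point on the hinge axis of the hold-down arm, in the middle of the arm's width: 72 mm behind the stack axis, 150 mm above the worktop; the axis is parallel to the shaker's y. The open arm stands up to 335 mm above the worktop behind the stack: keep clear of it. On its stack side hangs a round rubber-faced pad 72 mm across on a spring (4 to 9 N), over the stack axis when closed.
- hold_down_grip (a point): Centre of the black round grip at the free end of the hold-down arm: 20 mm in diameter, 36 mm long, parallel to the shaker's y, 170 mm from the hinge. Pinched on its two end faces it turns between the fingers as the arm swings. The arm is 28 mm wide, 13 mm high. Closed, the grip is 98 mm in front of the stack axis, 150 mm up.
- catch (a joint): Angle of the sprung steel catch at the front (rad): 0 upright at rest, grows as it is pushed outward, away from the stack. The arm's cross pin pushes its ramped head aside by about 0.09 on the way down; the head snaps back over the pin at an arm angle of about 0. While it reads above 0.03 with the arm down, the arm is not fully home and must be pressed further.
- sample_jar_full: Bystander: sample jar with red screw lid and green contents, 59 mm in diameter, 115 mm high; origin at the centre of its underside.
- sample_jar_empty: Bystander: empty sample jar with red screw lid, 62 mm in diameter, 120 mm high; origin at the centre of its underside.
- beaker: Bystander: glass beaker, 61 mm wide, 70 mm high; origin at the centre of its underside.
Things that resemble listed ones, but are neither listed nor needed, are in the scene too. What is shaped like the coarse_sieve but turquoise is not meant.

How it is judged (in metres and radians):
On the way, in this order (a step that is already met when the one before it is completed fails the run):
1. the fine sieve is seated on the receiver pan and let go (horizontal distance between fine_sieve and pan_mouth below 0.005 m and z of fine_sieve in the frame of pan_mouth below -0.006 m and angle between fine_sieve's own z axis and vertical below 0.05 rad and contact force between the fingers and fine_sieve below 0.1 N), for 0.2 s.
2. the coarse sieve is seated on the fine sieve and let go (horizontal distance between coarse_sieve and fine_sieve below 0.005 m and z of coarse_sieve in the frame of fine_sieve below 0.026 m and angle between coarse_sieve's own z axis and vertical below 0.05 rad and contact force between the fingers and coarse_sieve below 0.1 N), for 0.2 s.
At the end, for the whole second after the job is handed in: Fine sieve seated on the pan and coarse sieve seated on the fine one (each shoulder within 2 mm of the rim below it, within 5 mm of its axis, tilted less than 0.05 rad), hold-down arm below 0.035 rad and held there by the catch, which is back within 0.03 rad of its rest; all released and at rest (horizontal distance between fine_sieve and pan_mouth below 0.005 m and z of fine_sieve in the frame of pan_mouth below -0.006 m and horizontal distance between coarse_sieve and fine_sieve below 0.005 m and z of coarse_sieve in the frame of fine_sieve between 0.022 and 0.026 m and angle between each of fine_sieve, coarse_sieve's own z axis and vertical below 0.05 rad and value of joint hold_down below 0.035 rad and value of joint catch below 0.03 rad and linear speed of coarse_sieve below 0.02 m/s); the robot touches nothing.
It fails at once if a sample jar or the beaker is shifted by more than 25 mm or knocked over (distance of any of sample_jar_full, sample_jar_empty, beaker from where it was at the start of the episode above 0.025 m or angle between any of sample_jar_full, sample_jar_empty, beaker's own z axis and vertical above 0.5 rad).
It also fails if it takes over 72 s, if anything falls off the work surface, if the arm or the gripper's body presses on something with over 40 N, if the wrist force passes 120 N, or if a joint passes its speed limit or range.

## Working session

There is one attempt and no reset: what is moved stays moved. The work goes in short steps, Python scripts to look and compute and a tool call to move; the robot and the scene stay as the last step left them, time stands still between calls to the robot, and variables do not carry over. Pictures are saved under pics/ and viewed, about 8 in all and at most 12, crops included, and the job is handed in when it is done.

Besides the shell and the picture viewer there is one more tool, called after "Emit:" by a JSON object that holds its "name" and its "arguments", one argument or row to a line. send_rows: Moves the arm, as the interface text tells. Its arguments: {"type":"object","properties":{"moves":{"type":"array","items":{"type":"array","items":{"type":"array","items":{"type":"number"}}}}},"required":["moves"]}

```bash
ls; mkdir -p pics; cat > h.py <<'E'
import numpy as np, cv2
from rig import readout, capture, camera_model, bot, spot_in, regions_of
def proj(cam,P):
    m=camera_model(cam);T=np.linalg.inv(m["pose"]);p=T[:3,:3]@np.array(P,float)+T[:3,3]
    q=np.array(m["camera_matrix"])@np.array([p[0],-p[1],-p[2]]);return q[:2]/q[2]
def ray(cam,uv,z,m=None):
    m=m or camera_model(cam);d=np.linalg.inv(m["camera_matrix"])@np.array([uv[0],uv[1],1.]);
    M=np.array(m["pose"]);d=M[:3,:3]@np.array([d[0],-d[1],-d[2]]);o=M[:3,3]
    return o+d*(z-o[2])/d[2]
E
python3 - <<'E'
from h import *
ims=[]
for c in("side","top"):
    i=capture(c);cv2.imwrite(f"pics/{c}0.png",i);
    print(c,np.round(camera_model(c)["pose"],3).tolist(),{k:v for k,v in camera_model(c).items() if k!="pose"})
    for t in("shaker","fine_sieve","coarse_sieve","hold_down_grip","hold_down","sample_jar_full","sample_jar_empty","beaker"):
        r=spot_in(c,t);print(c,t,[(round(x["p"],2),np.round(x["location"],3).tolist(),proj(c,x["location"]).round().tolist()) for x in r])
print(readout.read_state())
E
```

```text
pics
side [[0.814, 0.48, -0.326, 0.027], [-0.58, 0.683, -0.443, -0.63], [0.01, 0.55, 0.835, 1.396], [0.0, 0.0, 0.0, 1.0]] {'camera_matrix': array([[522.30323984,   0.        , 313.15213739],
       [  0.        , 522.30323984, 245.82153301],
       [  0.        ,   0.        ,   1.        ]])}
side shaker [(0.79, [0.543, -0.04, 0.049], [335.0, 276.0])]
side fine_sieve [(0.85, [0.577, -0.327, 0.015], [405.0, 349.0])]
side coarse_sieve []
side hold_down_grip [(0.91, [0.565, -0.072, 0.254], [352.0, 242.0]), (0.7, [0.715, -0.339, 0.04], [446.0, 322.0])]
side hold_down [(0.83, [0.568, -0.071, 0.25], [353.0, 242.0])]
side sample_jar_full [(0.66, [0.339, 0.377, 0.093], [204.0, 207.0])]
side sample_jar_empty [(0.92, [0.703, -0.169, 0.104], [407.0, 271.0]), (0.49, [0.576, -0.328, 0.014], [405.0, 350.0])]
side beaker [(0.7, [0.717, -0.339, 0.039], [447.0, 322.0]), (0.59, [0.564, -0.076, 0.252], [353.0, 243.0]), (0.58, [0.705, -0.175, 0.104], [409.0, 272.0])]
top [[-0.019, 0.984, -0.177, 0.24], [-1.0, -0.019, 0.005, 0.023], [0.002, 0.178, 0.984, 1.691], [0.0, 0.0, 0.0, 1.0]] {'camera_matrix': a
[... 795 characters left out ...]
.20872725e+01, -3.69136050e-05,
        6.76895006e+01, -1.02277227e+01]), 'qvel': array([ 0.02744755, -0.00580946,  0.03251963, -0.1170458 , -0.03006698,
        0.04629405]), 'tau': array([ 3.98976579e-05, -4.39997149e+01, -1.76990193e+01,  6.33796002e-02,
        5.01699792e-02, -8.20174392e-06]), 'position': array([ 0.26613179, -0.56548549,  0.19845444]), 'tcp_rot': array([[ 9.04824903e-01,  4.25783860e-01, -2.90899458e-07],
       [ 4.25783860e-01, -9.04824903e-01, -1.21928952e-06],
       [-7.82366874e-07,  9.79383230e-07, -1.00000000e+00]]), 'force': array([-0.32256148,  0.31062831,  1.03486124]), 'moment': array([ 0.01166771,  0.01777989, -0.07390981]), 'opening': 1.0042419428676292}
```

```bash
python3 - <<'E'
import cv2,numpy as np
s=cv2.imread("pics/side0.png");t=cv2.imread("pics/top0.png")
cv2.imwrite("pics/m0.png",cv2.resize(t[120:400,150:520],(792,600)))
cv2.imwrite("pics/m1.png",cv2.resize(s[130:400,160:520],(800,600)))
E
```

```text
(no output)
```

View pics/m0.png

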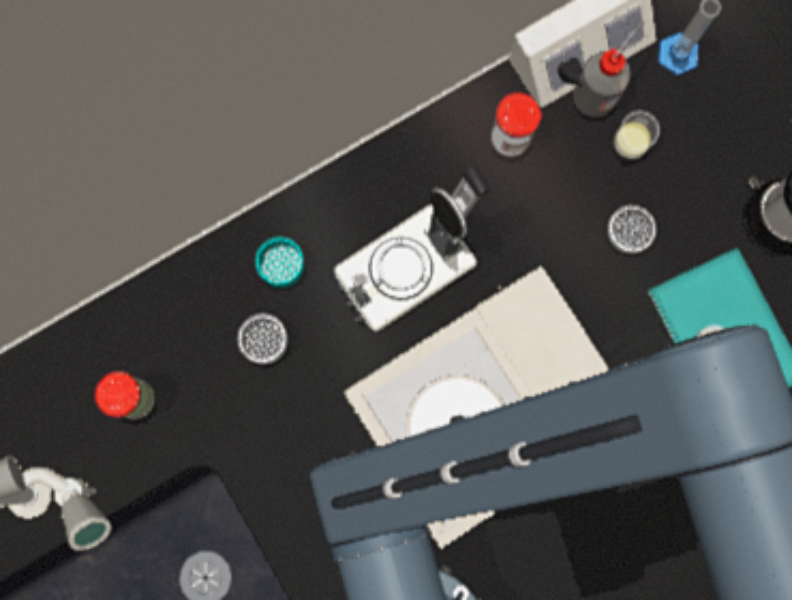

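View pics/m1.png

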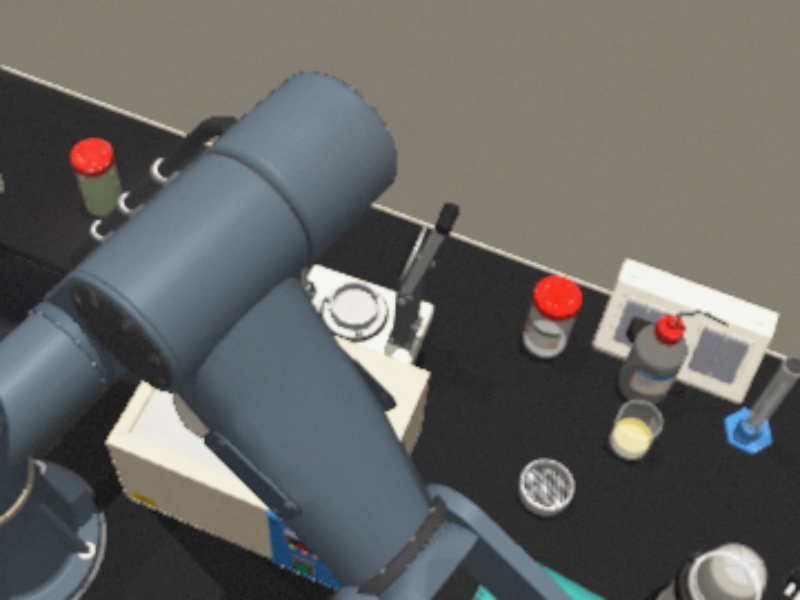

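Fine-sieve candidates: only the shallow steel ring at crop (632,229), px (445,227).
Coarse-sieve candidates: the steel ring at crop (263,338), px (273,278), and the turquoise one at px (280,242), which is excluded. So the steel one it is. The full jar is at px (205,304), the empty jar at (391,172) and the beaker at (447,183). The shaker pan is at px (337,245), with the catch to its lower left and the post and open arm to its upper right. I'll turn the jaws parallel to the shaker's y, then go over the fine sieve.

Emit:
{"name": "send_rows", "arguments": {
  "moves": [
    [[0, 0, 0, 0, 0, -2, 1], [0, 0, -8, 0, 0, 0, 1], [0, 0, -8, 0, 0, 0, 1], [0, 0, -8, 0, 0, 0, 1], [0, 0, -8, 0, 0, 0, 1]]
  ]
}}

```text
time_s: 1.4
position: [0.2661, -0.5655, 0.2185]
tcp_rot: [[0.537, 0.844, 0.0], [0.844, -0.537, -0.0], [-0.0, 0.0, -1.0]]
force: [-0.6, -0.0, -0.3]
opening: 1.001
```

Emit:
{"name": "send_rows", "arguments": {
  "moves": [
    [[0, 0, 0, 0, 0, -2, 1], [0, 0, -8, 0, 0, 0, 1], [0, 0, -8, 0, 0, 0, 1], [0, 0, -8, 0, 0, 0, 1], [0, 0, -8, 0, 0, 0, 1]]
  ]
}}

```text
time_s: 1.9
position: [0.2661, -0.5655, 0.2385]
tcp_rot: [[0.008, 1.0, 0.0], [1.0, -0.008, -0.0], [-0.0, 0.0, -1.0]]
force: [0.3, 0.4, -0.5]
opening: 0.999
```

Emit:
{"name": "send_rows", "arguments": {
  "moves": [
    [[0, 0, 0, 0, 0, -2, 1], [0, 0, -8, 0, 0, 0, 1], [0, 0, -8, 0, 0, 0, 1], [0, 0, -8, 0, 0, 0, 1], [0, 0, -8, 0, 0, 0, 1]]
  ]
}}

```text
time_s: 2.4
position: [0.2661, -0.5654, 0.2585]
tcp_rot: [[-0.523, 0.852, -0.0], [0.852, 0.523, 0.0], [0.0, 0.0, -1.0]]
force: [-0.7, 0.1, -0.5]
opening: 1.001
```

Emit:
{"name": "send_rows", "arguments": {
  "moves": [
    [[0, 0, 0, 0.4, 3.8, 0, 1], [0, 0, 0, 0.4, 3.8, 0, 1], [0, 0, 0, 0.4, 3.8, 0, 1], [0, 0, 0, 0.4, 3.8, 0, 1], [0, 0, 0, 0.4, 3.8, 0, 1]]
  ]
}}

```text
time_s: 2.9
position: [0.4193, -0.449, 0.2585]
tcp_rot: [[-0.518, 0.856, 0.0], [0.856, 0.518, -0.0], [-0.0, 0.0, -1.0]]
force: [0.4, -0.7, -0.0]
opening: 1.004
```

Emit:
{"name": "send_rows", "arguments": {
  "moves": [
    [[0, 0, 0, 0.4, 3.8, 0, 1], [0, 0, 0, 0.4, 3.8, 0, 1], [0, 0, 0, 0.4, 3.8, 0, 1], [0, 0, 0, 0.4, 3.8, 0, 1], [0, 0, 0, 0, 0, 0, 1]]
  ]
}}

```text
time_s: 3.4
position: [0.5435, -0.354, 0.2583]
tcp_rot: [[-0.523, 0.853, 0.002], [0.853, 0.523, 0.001], [0.0, 0.002, -1.0]]
force: [-0.1, 0.7, 1.0]
opening: 0.999
```

```bash
python3 - <<'E'
from h import *
s=readout.read_state();print(s["time_s"],s["position"],s["tcp_rot"].round(3).tolist(),s["joint_positions"].round(1))
print(camera_model("wrist"))
i=capture("wrist");cv2.imwrite("pics/w1.png",i)
for t in("fine_sieve","coarse_sieve"):
  for x in spot_in("wrist",t): print(t,x["p"],x["location"].round(4) if hasattr(x["location"],'round') else x["location"],proj("wrist",x["location"]))
i=capture("top");cv2.imwrite("pics/t1.png",i)
i=capture("side");cv2.imwrite("pics/s1.png",i)
for t in("fine_sieve","coarse_sieve"):
 for c in("side","top"):
  for x in spot_in(c,t): print(c,t,x["p"],np.round(x["location"],4),proj(c,x["location"]))
E
```

```text
3.4 [ 0.54349324 -0.35397986  0.25834709] [[-0.523, 0.853, 0.002], [0.853, 0.523, 0.001], [0.0, 0.002, -1.0]] [-43.   28.9  74.5   0.1  76.7 -74.5]
{'camera_matrix': array([[352.02870339,   0.        , 318.19582554],
       [  0.        , 352.02870339, 235.22534692],
       [  0.        ,   0.        ,   1.        ]]), 'pose': array([[ 0.85246967, -0.50550106, -0.13328215,  0.50704326],
       [ 0.52277341,  0.82519607,  0.21391449, -0.29531695],
       [ 0.00184991, -0.25203198,  0.96771714,  0.4446773 ],
       [ 0.        ,  0.        ,  0.        ,  1.        ]])}
fine_sieve 0.82 [0.5765, -0.3295, 0.0115] [355.01247603 197.45048489]
side fine_sieve 0.75 [ 0.5748 -0.3325  0.0141] [405.90887818 350.90404404]
top fine_sieve 0.71 [ 0.5835 -0.3186  0.0098] [440.3003151  225.48887071]
top fine_sieve 0.39 [0.3398 0.3858 0.1131] [207.80927117 305.42935197]
side coarse_sieve 0.61 [0.5312 0.1869 0.0238] [289.15340983 231.92087304]
side coarse_sieve 0.59 [0.4299 0.2131 0.0277] [257.8404296  240.78663906]
top coarse_sieve 0.76 [0.4283 0.2036 0.0126] [274.76565365 277.49576063]
top coarse_sieve 0.57 [0.5343 0.187  0.0113] [280.12320406 243.7525273 ]
```

```bash
python3 - <<'E'
import cv2,numpy as np
w=cv2.imread("pics/w1.png");t=cv2.imread("pics/t1.png");s=cv2.imread("pics/s1.png")
a=cv2.resize(w[120:280,260:460],(400,320),interpolation=cv2.INTER_CUBIC)
b=cv2.resize(s[205:265,235:310],(400,320),interpolation=cv2.INTER_CUBIC)
c=cv2.resize(t[190:280,285:410],(400,280),interpolation=cv2.INTER_CUBIC)
d=cv2.resize(s[200:290,300:425],(400,280),interpolation=cv2.INTER_CUBIC)
cv2.imwrite("pics/m2.png",np.vstack([np.hstack([a,b]),np.hstack([c,d])]))
E
```

```text
(no output)
```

View pics/m2.png

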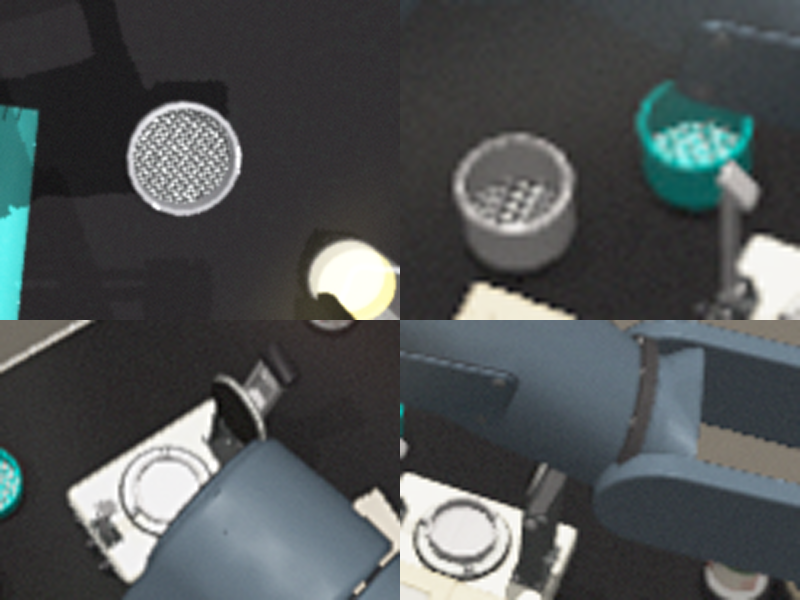

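Top left shows the fine sieve at wrist px about (352,199): shallow, with fine mesh. Top right shows the deep steel coarse sieve at side px (258,241), with the turquoise decoy beside it. Bottom row shows the shaker and its open arm. Next I'll measure the fine sieve from the wrist mask.

```bash
cat >> h.py <<'E'
def ring(thing,z,cam="wrist",near=None,pic=None):
    """centre (world) of the outline of a round thing's rim plane at height z, from its mask; prints diameter"""
    i=capture(cam); m=camera_model(cam)
    if pic: cv2.imwrite(pic,i)
    best=None
    for r in regions_of(cam,thing):
        c=max(cv2.findContours(r["mask"].astype(np.uint8),0,1)[0],key=len)[:,0,:]
        W=np.array([ray(cam,p,z,m)[:2] for p in cv2.convexHull(c)[:,0,:]],np.float32)
        (x,y),rad=cv2.minEnclosingCircle(W)
        print(thing,"p",round(r["p"],2),"centre",round(x,4),round(y,4),"dia",round(2*rad,4))
        if best is None and(near is None or np.hypot(x-near[0],y-near[1])<.03): best=np.array([x,y])
    return best
def go(xyz,yaw=None):
    s=readout.read_state();R=np.array(s["tcp_rot"]);d=R.T@(np.array(xyz)-s["position"])
    print("t",round(s["time_s"],2),"pos",np.round(s["position"],4),"yaw x",round(np.degrees(np.arctan2(R[1,0],R[0,0])),2),"z",R[:,2].round(4),"shift cm",(d*100).round(2),"open",round(s["opening"],3),"F",np.round(s["force"],1))
E
python3 - <<'E'
from h import *
c=ring("fine_sieve",.032); 
go([c[0],c[1],.01])
i=cv2.imread("pics/w1.png")
g=cv2.cvtColor(i,cv2.COLOR_BGR2GRAY);b=(g[150:250,310:400]>150).astype(np.uint8)
p=np.argwhere(b)[:,::-1]+[310,150];p=p[np.hypot(p[:,0]-353,p[:,1]-199)<33].astype(np.int32)
W=np.array([ray("wrist",q[0],.032)[:2] for q in cv2.convexHull(p)],np.float32);print(cv2.minEnclosingCircle(W))
E
```

```text
fine_sieve p 0.94 centre 0.5744 -0.3291 dia 0.0678
t 3.95 pos [ 0.5395 -0.3581  0.2585] yaw x 121.13 z [ 1.e-04 -0.e+00 -1.e+00] shift cm [ 0.68  4.49 24.85] open 0.997 F [-0.3 -0.8  0.2]
((0.5702762007713318, -0.3334576189517975), 0.033763326704502106)
```

Emit:
{"name": "send_rows", "arguments": {
  "moves": [
    [[0, 0, 0, 0.14, 0.9, 4, 1], [0, 0, 0, 0.14, 0.9, 4, 1], [0, 0, 0, 0.14, 0.9, 4, 1], [0, 0, 0, 0.14, 0.9, 4, 1], [0, 0, 0, 0.12, 0.9, 4, 1]]
  ]
}}

```text
time_s: 4.45
position: [0.5752, -0.3286, 0.0572]
tcp_rot: [[-0.518, 0.856, 0.001], [0.856, 0.518, -0.001], [-0.001, 0.0, -1.0]]
force: [1.2, -1.3, 0.4]
opening: 1.003
```

Emit:
{"name": "send_rows", "arguments": {
  "moves": [
    [[0, 0, 0, 0, 0, 1.6, 1], [0, 0, 0, 0, 0, 1.6, 1], [0, 0, 0, 0, 0, 1.6, 1], [0, 0, 0, 0, 0, 0, 1], [0, 0, 0, 0, 0, 0, 1]]
  ]
}}

```text
time_s: 4.95
position: [0.5753, -0.3292, 0.0113]
tcp_rot: [[-0.518, 0.856, 0.001], [0.856, 0.518, -0.001], [-0.001, 0.0, -1.0]]
force: [-0.6, -0.7, 0.7]
opening: 1.001
```

Emit:
{"name": "send_rows", "arguments": {
  "moves": [
    [[0, 0, 0, 0, 0, 0, -1], [0, 0, 0, 0, 0, 0, -1], [0, 0, 0, 0, 0, 0, -1], [0, 0, 0, 0, 0, 0, -1], [0, 0, 0, 0, 0, 0, -1]]
  ]
}}

```text
time_s: 5.45
position: [0.5751, -0.3285, 0.0107]
tcp_rot: [[-0.518, 0.855, 0.0], [0.855, 0.518, -0.0], [-0.0, 0.0, -1.0]]
force: [-0.6, 0.3, 1.5]
opening: 0.636
```

Emit:
{"name": "send_rows", "arguments": {
  "moves": [
    [[0, 0, 0, 0, 0, 0, -1], [0, 0, 0, 0, 0, 0, -1], [0, 0, 0, 0, 0, -2, -1], [0, 0, 0, 0, 0, -4, -1], [0, 0, 0, 0, 0, -4, -1]]
  ]
}}

```text
time_s: 5.95
position: [0.5742, -0.3278, 0.1104]
tcp_rot: [[-0.518, 0.855, -0.002], [0.855, 0.518, 0.002], [0.003, -0.001, -1.0]]
force: [0.3, -0.4, 1.0]
opening: 0.174
```

Emit:
{"name": "send_rows", "arguments": {
  "moves": [
    [[0, 0, 0, 0, 0, -5, -1], [0, 0, 0, 0, 0, -4, -1], [0, 0, 0, 0, 0, -2, -1], [0, 0, 0, 0, 0, 0, -1], [0, 0, 0, 0, 0, 0, -1]]
  ]
}}

```text
time_s: 6.45
position: [0.5746, -0.3281, 0.22]
tcp_rot: [[-0.518, 0.855, -0.001], [0.855, 0.518, 0.0], [0.001, -0.0, -1.0]]
force: [0.7, -0.1, -0.6]
opening: 0.007
```

Opening is 0, so the grasp missed. I'll look.

```bash
python3 - <<'E'
from h import *
c=ring("fine_sieve",.032,pic="pics/w2.png"); 
go([c[0],c[1],.01] if c is not None else [.5744,-.329,.01])
capture("side")
for c in("side","wrist"):
  for x in spot_in(c,"fine_sieve"): print(c,x["p"],np.round(x["location"],4),proj(c,x["location"]))
i=cv2.imread("pics/w2.png")
for P in ([.5744,-.329,.032],):
  cv2.circle(i,tuple(int(v) for v in proj("wrist",P)),3,(0,0,255),-1)
cv2.imwrite("pics/w2b.png",i)
E
```

```text
fine_sieve p 0.68 centre 0.573 -0.3274 dia 0.0682
t 6.55 pos [ 0.5738 -0.3275  0.2181] yaw x 121.2 z [-0.0034  0.0028 -1.    ] shift cm [-0.04 -0.03 20.81] open 0.006 F [-0.2  0.1  0.2]
side 0.56 [ 0.5787 -0.3285  0.0171] [406.18931692 348.63481452]
side 0.49 [ 0.5581 -0.0666  0.2254] [348.27073227 247.60655991]
wrist 0.96 [ 0.5759 -0.3316  0.0085] [318.17050905 210.46525409]
```

View pics/w2b.png

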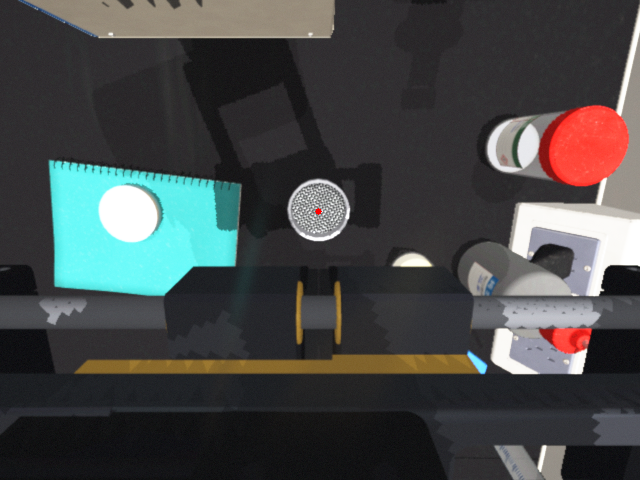

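Emit:
{"name": "send_rows", "arguments": {
  "moves": [
    [[0, 0, 0, 0, 0, 4, 1], [0, 0, 0, 0, 0, 4, 1], [0, 0, 0, 0, 0, 2, 1], [0, 0, 0, 0, 0, 0, 1], [0, 0, 0, 0, 0, 0, 1]]
  ]
}}

```text
time_s: 7.2
position: [0.575, -0.3284, 0.1199]
tcp_rot: [[-0.518, 0.855, -0.001], [0.855, 0.518, 0.001], [0.001, -0.0, -1.0]]
force: [-0.6, -0.3, 0.2]
opening: 0.376
```

Emit:
{"name": "send_rows", "arguments": {
  "moves": [
    [[0, 0, 0, 0, 0, 0, 1], [0, 0, 0, 0, 0, 0, 1], [0, 0, 0, 0, 0, 0, 1], [0, 0, 0, 0, 0, 0, 1], [0, 0, 0, 0, 0, 0, 1]]
  ]
}}

```text
time_s: 7.7
position: [0.5751, -0.3285, 0.121]
tcp_rot: [[-0.518, 0.855, 0.001], [0.855, 0.518, -0.001], [-0.001, 0.0, -1.0]]
force: [0.5, -0.8, -0.6]
opening: 0.836
```

Emit:
{"name": "send_rows", "arguments": {
  "moves": [
    [[0, 0, 0, 0, 0, 4, 1], [0, 0, 0, 0, 0, 4, 1], [0, 0, 0, 0, 0, 2.6, 1], [0, 0, 0, 0, 0, 0, 1], [0, 0, 0, 0, 0, 0, 1]]
  ]
}}

```text
time_s: 8.2
position: [0.5751, -0.3285, 0.0146]
tcp_rot: [[-0.518, 0.855, -0.0], [0.855, 0.518, 0.0], [0.0, -0.0, -1.0]]
force: [-0.2, 0.0, 0.3]
opening: 0.998
```

```bash
python3 - <<'E'
from h import *
go([.5735,-.328,.01])
s=readout.read_state();print(proj("wrist",s["position"]),proj("wrist",s["position"]-.019*s["tcp_rot"][:,2]),proj("wrist",[.5735,-.328,.032]))
c=ring("fine_sieve",.032,pic="pics/w3.png"); 
go([.5735,-.328,.01])
E
```

```text
t 8.2 pos [ 0.5751 -0.3285  0.0146] yaw x 121.2 z [-2.e-04  1.e-04 -1.e+00] shift cm [ 0.13 -0.11  0.46] open 0.998 F [-0.2  0.   0.3]
[318.35317496 270.61580304] [318.35086834 283.64687853] [316.16198017 280.09465124]
fine_sieve p 0.8 centre 0.5743 -0.3274 dia 0.0675
t 8.3 pos [ 0.5764 -0.3295  0.0164] yaw x 121.2 z [ 0.0029 -0.0024 -1.    ] shift cm [ 0.28 -0.17  0.64] open 0.997 F [ 0.5 -0.4  0.8]
```

View pics/w3.png

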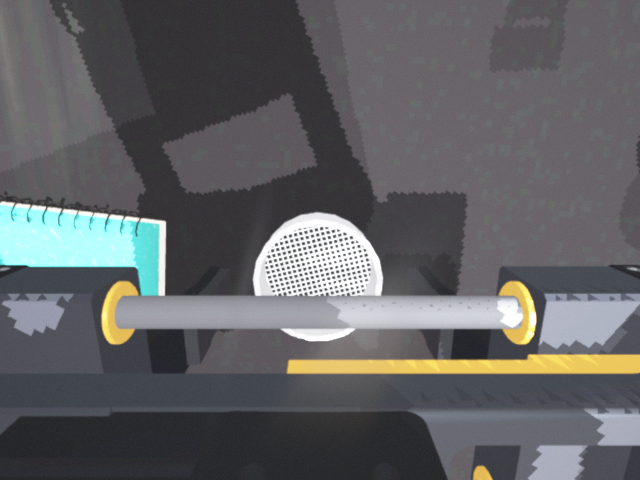

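Emit:
{"name": "send_rows", "arguments": {
  "moves": [
    [[0, 0, 0, 0.1, -0.1, 0, 1], [0, 0, 0, 0, 0, 0, -1], [0, 0, 0, 0, 0, 0, -1], [0, 0, 0, 0, 0, 0, -1], [0, 0, 0, 0, 0, 0, -1]]
  ]
}}

```text
time_s: 8.8
position: [0.5737, -0.3281, 0.0147]
tcp_rot: [[-0.518, 0.855, 0.0], [0.855, 0.518, -0.0], [-0.0, 0.0, -1.0]]
force: [-0.1, -0.7, 1.2]
opening: 0.72
```

Emit:
{"name": "send_rows", "arguments": {
  "moves": [
    [[0, 0, 0, 0, 0, 0, -1], [0, 0, 0, 0, 0, 0, -1], [0, 0, 0, 0, 0, 0, -1], [0, 0, 0, 0, 0, 0, -1], [0, 0, 0, 0, 0, 0, -1]]
  ]
}}

```text
time_s: 9.3
position: [0.5736, -0.3281, 0.0144]
tcp_rot: [[-0.518, 0.855, -0.0], [0.855, 0.518, 0.0], [0.0, -0.0, -1.0]]
force: [0.7, -0.1, -0.1]
opening: 0.265
```

```bash
python3 - <<'E'
from h import *
cv2.imwrite("pics/w4.png",capture("wrist"))
go([.5743,-.328,.01])
E
```

```text
t 9.35 pos [ 0.5736 -0.328   0.0144] yaw x 121.2 z [-1.e-04  1.e-04 -1.e+00] shift cm [-0.03  0.06  0.44] open 0.219 F [-0.7 -0.4  0. ]
```

View pics/w4.png

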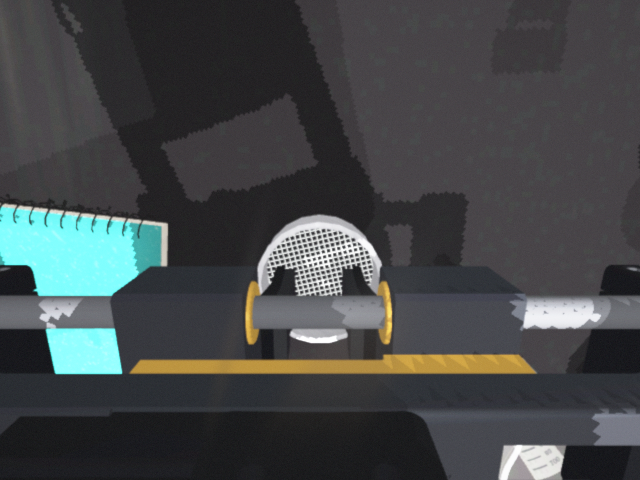

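```bash
python3 - <<'E'
import cv2,numpy as np
from h import *
w=cv2.imread("pics/w4.png")[190:360,220:420]
b=capture("side");b=b[320:380,370:440]
w=cv2.convertScaleAbs(w,alpha=1.5,beta=30)
cv2.imwrite("pics/m4.png",np.hstack([cv2.resize(w,(500,425),interpolation=2),cv2.resize(b,(300,425),interpolation=2)]))
E
```

```text
(no output)
```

View pics/m4.png

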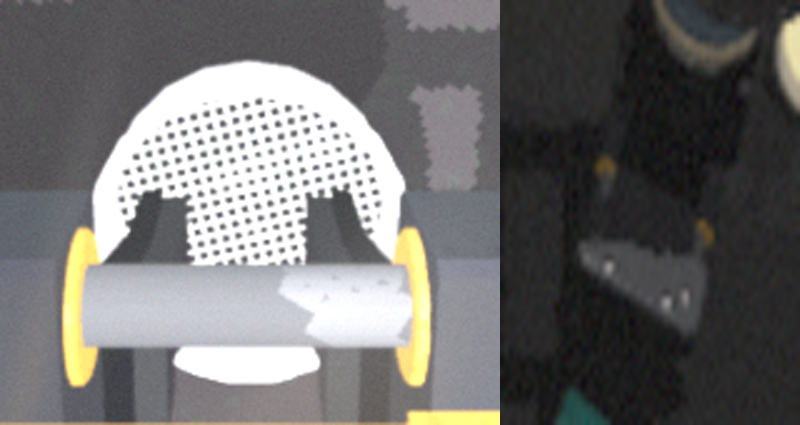

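The fingers close inside the ring with no force and without moving the sieve. To see whether it is solid at all, I'll open the fingers and then push sideways.

Emit:
{"name": "send_rows", "arguments": {
  "moves": [
    [[0, 0, 0, 0, 0, 0, 0], [0, 0, 0, 0, 0, 0, 0], [0, 0, 0, 0, 0, 0, 0], [0, 0, 0, 0, 0, 0, 0], [0, 0, 0, 0, 0, 0, 0]]
  ]
}}

```text
time_s: 9.9
position: [0.5736, -0.3281, 0.0145]
tcp_rot: [[-0.518, 0.855, 0.0], [0.855, 0.518, -0.0], [-0.0, 0.0, -1.0]]
force: [-0.2, 0.6, -0.6]
opening: 0.477
```

Emit:
{"name": "send_rows", "arguments": {
  "moves": [
    [[0, 0, 0, 0, 1, 0, 0], [0, 0, 0, 0, 1, 0, 0], [0, 0, 0, 0, 1, 0, 0], [0, 0, 0, 0, 0, 0, 0], [0, 0, 0, 0, 0, 0, 0]]
  ]
}}

```text
time_s: 10.4
position: [0.5996, -0.312, 0.0143]
tcp_rot: [[-0.519, 0.855, -0.0], [0.855, 0.519, -0.0], [0.0, -0.0, -1.0]]
force: [-0.4, -0.4, 0.4]
opening: 0.499
```

```bash
python3 - <<'E'
from h import *
c=ring("fine_sieve",.032,pic="pics/w5.png"); 
go([.5743,-.328,.01])
E
```

```text
fine_sieve p 0.94 centre 0.573 -0.3241 dia 0.0651
t 10.5 pos [ 0.5991 -0.3124  0.0143] yaw x 121.21 z [-4.e-04  1.e-04 -1.e+00] shift cm [-0.05 -2.93  0.44] open 0.498 F [-0.7 -0.4 -0.5]
```

Emit:
{"name": "send_rows", "arguments": {
  "moves": [
    [[0, 0, 0, 0, 0, -4, 1], [0, 0, 0, 0, 0, -4, 1], [0, 0, 0, 0, -2, -4, 1], [0, 0, 0, 0, -2, -4, 1], [0, 0, 0, 0, -2, -4, 1]]
  ]
}}

```text
time_s: 11.0
position: [0.5468, -0.3439, 0.216]
tcp_rot: [[-0.518, 0.855, -0.0], [0.855, 0.518, 0.0], [0.0, -0.0, -1.0]]
force: [-0.5, -0.1, -0.5]
opening: 0.863
```

```bash
python3 - <<'E'
from h import *
t=capture("top");s=capture("side");w=capture("wrist")
for c in("side","top","wrist"):
  for th in("fine_sieve","coarse_sieve"):
    for x in spot_in(c,th): print(c,th,round(x["p"],2),np.round(x["location"],3),proj(c,x["location"]).round())
cv2.imwrite("pics/m5.png",np.hstack([cv2.resize(t[:,60:620],(400,343)),cv2.resize(s[:,60:620],(400,343))]))
cv2.imwrite("pics/t5.png",t);cv2.imwrite("pics/s5.png",s);cv2.imwrite("pics/w6.png",w)
cv2.imwrite("pics/m5.png",cv2.resize(t[60:480,60:620],(800,600),interpolation=2))
go([.5743,-.328,.01])
E
```

```text
side fine_sieve 0.84 [ 0.571 -0.333  0.012] [405. 352.]
side coarse_sieve 0.84 [0.534 0.187 0.027] [290. 231.]
side coarse_sieve 0.83 [0.431 0.213 0.028] [258. 241.]
top coarse_sieve 0.76 [0.538 0.187 0.011] [280. 243.]
top coarse_sieve 0.74 [0.424 0.207 0.013] [274. 279.]
wrist fine_sieve 0.74 [ 0.576 -0.33   0.009] [346. 212.]
t 11.45 pos [ 0.5475 -0.3425  0.2124] yaw x 121.24 z [-0.0027  0.0026 -1.    ] shift cm [-0.22  3.07 20.24] open 1.0 F [-0.1  0.1 -0.3]
```

View pics/m5.png

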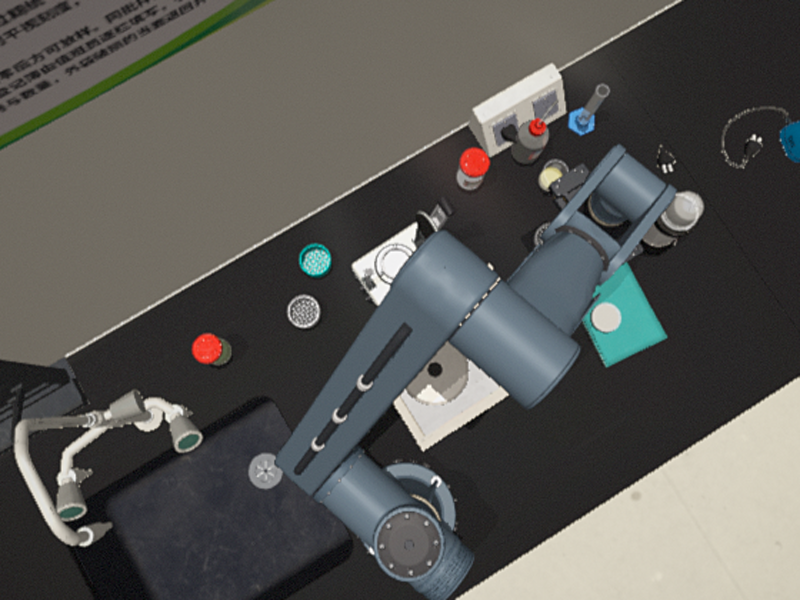

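The picture shows no other sieve: the one steel ring is on the right, partly under the arm, and the coarse ring is at px (274,279). In the close-up, the finger-tip edge sat lower in the image than the reported TCP predicts. The tips may be passing just above the rim, so I'll go lower in guarded steps.

Emit:
{"name": "send_rows", "arguments": {
  "moves": [
    [[0, 0, 0, 0, 1, 4, 1], [0, 0, 0, 0, 1, 4, 1], [0, 0, 0, 0, 1, 4, 1], [0, 0, 0, 0, 0, 4, 1], [0, 0, 0, 0, 0, 4, 1]]
  ]
}}

```text
time_s: 11.95
position: [0.5736, -0.3268, 0.0116]
tcp_rot: [[-0.519, 0.855, -0.001], [0.855, 0.519, 0.001], [0.002, -0.001, -1.0]]
force: [0.5, -1.0, -0.5]
opening: 1.001
```

Emit:
{"name": "send_rows", "arguments": {
  "moves": [
    [[0, 0, 0, 0, 0, 0.6, 1], [0, 0, 0, 0, 0, 0.2, 1], [0, 0, 0, 0, 0, 0.2, 1], [0, 0, 0, 0, 0, 0, 1], [0, 0, 0, 0, 0, 0, 1]]
  ]
}}

```text
time_s: 12.45
position: [0.5747, -0.329, 0.0065]
tcp_rot: [[-0.518, 0.855, 0.003], [0.855, 0.518, -0.002], [-0.003, 0.001, -1.0]]
force: [0.7, 1.2, -0.2]
opening: 0.995
```

```bash
python3 - <<'E'
from h import *
go([.5738,-.328,.01])
w=capture("wrist");cv2.imwrite("pics/w7.png",w)
cv2.imwrite("pics/m7.png",np.clip(cv2.resize(w[180:420,80:560],(800,400),interpolation=2).astype(float)*2+40,0,255).astype(np.uint8))
s=readout.read_state();R=s["tcp_rot"]
for y in(-.0435,.0435):
  for x in(-.0095,.0095): print(proj("wrist",s["position"]+R@[x,y,0]).round(),proj("wrist",s["position"]+R@[x,y,-.02]).round())
E
```

```text
t 12.45 pos [ 0.5747 -0.329   0.0065] yaw x 121.2 z [ 0.0028 -0.0023 -1.    ] shift cm [ 0.13 -0.03 -0.35] open 0.995 F [ 0.7  1.2 -0.2]
[242. 286.] [234. 302.]
[240. 254.] [231. 267.]
[395. 286.] [403. 302.]
[397. 255.] [405. 267.]
```

View pics/m7.png

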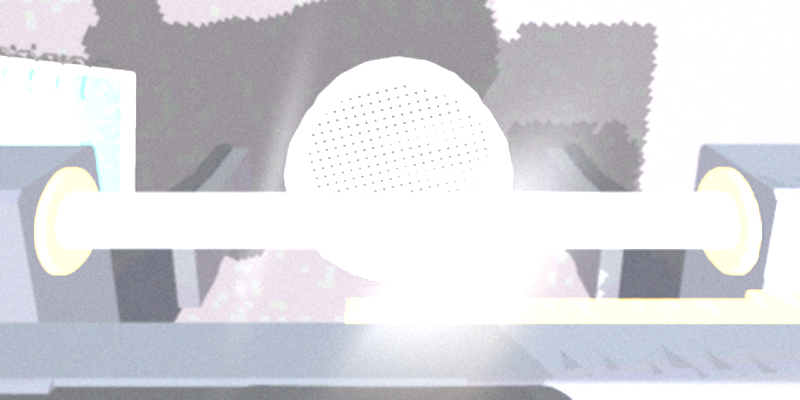

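The finger tips show at px (227,269) and (413,270), which puts them about 22 mm behind the reported TCP. The real tips are therefore at z ≈ 0.03, level with the rim. I'll go about 16 mm lower, watching the force, and close there.

Emit:
{"name": "send_rows", "arguments": {
  "moves": [
    [[0, 0, 0, 0, 0, 0.4, 1], [0, 0, 0, 0, 0, 0.4, 1], [0, 0, 0, 0, 0, 0.4, 1], [0, 0, 0, 0, 0, 0, 1], [0, 0, 0, 0, 0, 0, 1]]
  ]
}}

```text
time_s: 13.0
position: [0.5734, -0.3279, -0.008]
tcp_rot: [[-0.518, 0.855, -0.001], [0.855, 0.518, 0.0], [0.001, -0.0, -1.0]]
force: [0.5, 0.3, 0.3]
opening: 0.997
```

Emit:
{"name": "send_rows", "arguments": {
  "moves": [
    [[0, 0, 0, 0, 0, 0.2, 1], [0, 0, 0, 0, 0, 0.2, 1], [0, 0, 0, 0, 0, 0, -1], [0, 0, 0, 0, 0, 0, -1], [0, 0, 0, 0, 0, 0, -1]]
  ]
}}

```text
time_s: 13.5
position: [0.5737, -0.3281, -0.0115]
tcp_rot: [[-0.518, 0.855, 0.0], [0.855, 0.518, -0.0], [-0.0, 0.0, -1.0]]
force: [-0.8, 0.5, 0.1]
opening: 0.814
```

Emit:
{"name": "send_rows", "arguments": {
  "moves": [
    [[0, 0, 0, 0, 0, 0, -1], [0, 0, 0, 0, 0, 0, -1], [0, 0, 0, 0, 0, 0, -1], [0, 0, 0, 0, 0, 0, -1], [0, 0, 0, 0, 0, 0, -1]]
  ]
}}

```text
time_s: 14.0
position: [0.5737, -0.3281, -0.0115]
tcp_rot: [[-0.518, 0.855, 0.0], [0.855, 0.518, -0.0], [-0.0, 0.0, -1.0]]
force: [0.8, -0.1, -0.9]
opening: 0.756
```

Gripped at 65.8 mm, so the real tips are about 22 mm short of the reported TCP. With TCP at −0.0115 the sieve origin is at 0. Lifting high to pass over the open arm.

Emit:
{"name": "send_rows", "arguments": {
  "moves": [
    [[0, 0, 0, 0, 0, -1, -1], [0, 0, 0, 0, 0, -3, -1], [0, 0, 0, 0, 0, -4, -1], [0, 0, 0, 0, 0, -4, -1], [0, 0, 0, 0, 0, -4, -1]]
  ]
}}

```text
time_s: 14.5
position: [0.5731, -0.3278, 0.1503]
tcp_rot: [[-0.518, 0.855, -0.0], [0.855, 0.518, 0.0], [0.0, -0.0, -1.0]]
force: [1.1, 0.4, -0.6]
opening: 0.763
```

Emit:
{"name": "send_rows", "arguments": {
  "moves": [
    [[0, 0, 0, 0, 0, -5, -1], [0, 0, 0, 0, 0, -5, -1], [0, 0, 0, 0, 0, -5, -1], [0, 0, 0, 0, 0, -5, -1], [0, 0, 0, 0, 0, -3, -1]]
  ]
}}

```text
time_s: 15.0
position: [0.5741, -0.3284, 0.3844]
tcp_rot: [[-0.518, 0.855, 0.005], [0.855, 0.518, -0.005], [-0.007, 0.002, -1.0]]
force: [0.3, -0.8, -1.5]
opening: 0.76
```

```bash
python3 - <<'E'
from h import *
p=ray("top",(337.3,244.6),.066);print("pan top",p)
t=cv2.imread("pics/top0.png");g=cv2.cvtColor(t,cv2.COLOR_BGR2GRAY)
P=ray("top",(357/792*370+150,290/600*280+120),.17);print("catch",P)
for (c,f) in (("top","top0"),("side","side0")):
  print(c,proj(c,[p[0],p[1],.066]))
c=ring("fine_sieve",.39)
for x in regions_of("wrist","fine_sieve"): print(x["p"],x["mask"].sum())
go([p[0],p[1],.40])
E
```

```text
pan top [0.51879571 0.00836312 0.066     ]
catch [0.47123343 0.06791978 0.17      ]
top [337.3 244.6]
side [318.9012427  266.04583069]
fine_sieve p 0.39 centre 0.5476 -0.1979 dia 0.0404
0.39 2791
t 15.15 pos [ 0.5741 -0.3285  0.3819] yaw x 121.2 z [ 0.0047 -0.004  -1.    ] shift cm [31.66 12.73 -1.97] open 0.761 F [ 1.   0.2 -1.8]
```

Emit:
{"name": "send_rows", "arguments": {
  "moves": [
    [[0, 0, 0, 2.5, 1.2, 0, -1], [0, 0, 0, 3.5, 1.6, 0, -1], [0, 0, 0, 3.5, 1.6, 0, -1], [0, 0, 0, 3.5, 1.6, 0, -1], [0, 0, 0, 3.5, 1.6, 0, -1]]
  ]
}}

```text
time_s: 15.65
position: [0.5512, -0.1455, 0.3757]
tcp_rot: [[-0.518, 0.856, -0.005], [0.856, 0.518, 0.003], [0.005, -0.003, -1.0]]
force: [0.1, 0.2, -0.6]
opening: 0.762
```

Emit:
{"name": "send_rows", "arguments": {
  "moves": [
    [[0, 0, 0, 3.5, 1.6, 0, -1], [0, 0, 0, 3.5, 1.6, 0, -1], [0, 0, 0, 3, 1.5, 0, -1], [0, 0, 0, 1, 0.4, 0, -1], [0, 0, 0, 0, 0, 0, -1]]
  ]
}}

```text
time_s: 16.15
position: [0.5384, -0.0256, 0.3768]
tcp_rot: [[-0.52, 0.854, -0.004], [0.854, 0.52, 0.001], [0.002, -0.003, -1.0]]
force: [0.4, -0.7, -1.4]
opening: 0.76
```

```bash
python3 - <<'E'
from h import *
readout.read_state()
s=readout.read_state();m=camera_model("wrist");i=capture("wrist");cv2.imwrite("pics/w8.png",i)
import pickle;pickle.dump(m,open("w8.pkl","wb"))
for th in("shaker","pan_mouth","catch","hold_down"):
  for x in spot_in("wrist",th): print(th,round(x["p"],2),np.round(x["location"],4),proj("wrist",x["location"]).round())
go([.519,.008,.0465])
cv2.imwrite("pics/m8.png",i[0:360,60:540])
E
```

```text
shaker 0.63 [0.5209 0.0141 0.0344] [323. 160.]
shaker 0.21 [ 0.535  -0.0235  0.3997] [315. 275.]
pan_mouth 0.94 [0.5207 0.0127 0.037 ] [322. 161.]
catch 0.69 [0.491  0.0657 0.1678] [325. 108.]
catch 0.43 [ 0.5361 -0.0222  0.3986] [318. 271.]
t 16.4 pos [ 0.5399 -0.0285  0.378 ] yaw x 121.09 z [-7.e-04 -3.e-04 -1.e+00] shift cm [ 4.21  0.12 33.15] open 0.758 F [-1.2 -0.1 -1.1]
```

View pics/m8.png

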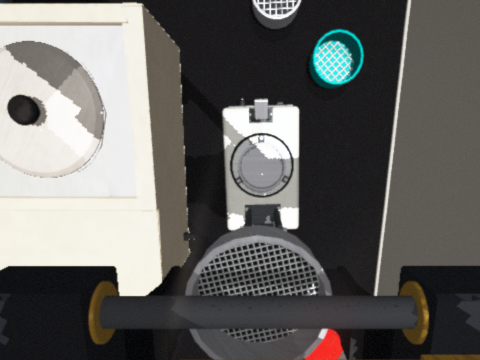

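The shaker is square to the image, and the pan shows as a grey disc at px (322,165) with a dark ring around it. The held sieve is at the bottom and the catch at px (322,108). I'll fit the circles.

```bash
python3 - <<'E'
from h import *
import pickle
m=pickle.load(open("w8.pkl","rb"));i=cv2.imread("pics/w8.png")
g=cv2.cvtColor(i,cv2.COLOR_BGR2GRAY)[120:210,275:370];G=cv2.GaussianBlur(cv2.resize(g,None,fx=6,fy=6,interpolation=cv2.INTER_CUBIC),(0,0),3)
for lo,hi in((110,165),(165,215)):
  c=cv2.HoughCircles(G,cv2.HOUGH_GRADIENT,1,400 if 0 else 20,param1=80,param2=25,minRadius=lo,maxRadius=hi)
  if c is not None:
    for x,y,r in c[0][:4]:
      u=((x+.5)/6-.5+275,(y+.5)/6-.5+120);print("px",np.round(u,1),"r",round(r/6,1),[ray("wrist",u,z,m)[:2].round(4).tolist() for z in(.04,.066)])
cv2.imwrite("pics/panzoom.png",G)
# projections of expected features
s=ray("wrist",(322,165),.066,m)
R=np.array([[.5165,.8563],[-.8563,.5165]]) # shaker x dir=( .5165,-.856)
E
```

```text
px [325.  160.2] r 24.3 [[0.5217, 0.0185], [0.5208, 0.0193]]
px [321.  164.8] r 32.3 [[0.5202, 0.0098], [0.5193, 0.011]]
px [321.7 161.5] r 29.1 [[0.5185, 0.0144], [0.5178, 0.0153]]
px [317.8 163.2] r 33.5 [[0.515, 0.0095], [0.5144, 0.0106]]
px [324.5 166. ] r 32.8 [[0.5254, 0.0111], [0.5243, 0.0122]]
```

```bash
python3 - <<'E'
from h import *
import pickle
m=pickle.load(open("w8.pkl","rb"))
G=cv2.imread("pics/panzoom.png");G=cv2.normalize(G,None,0,255,cv2.NORM_MINMAX)
T=np.linalg.inv(m["pose"])
def pr(P):
  p=T[:3,:3]@np.array(P)+T[:3,3];q=m["camera_matrix"]@np.array([p[0],-p[1],-p[2]]);u=q[:2]/q[2]
  return ((u+.5-[275,120])*6-.5).round().astype(int)
c=(.5195,.011);a=np.linspace(0,2*np.pi,60)
for z,r,col in((.066,.033,(0,0,255)),(.050,.0305,(0,255,0)),(.038,.033,(255,0,0))):
  cv2.polylines(G,[np.array([pr([c[0]+r*np.cos(t),c[1]+r*np.sin(t),z]) for t in a])],True,col,1)
for k in range(0,560,60): cv2.putText(G,str(k),(k,10),0,.35,(255,0,255));cv2.putText(G,str(k),(0,k),0,.35,(255,0,255))
cv2.imwrite("pics/m9.png",G)
E
```

```text
(no output)
```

View pics/m9.png

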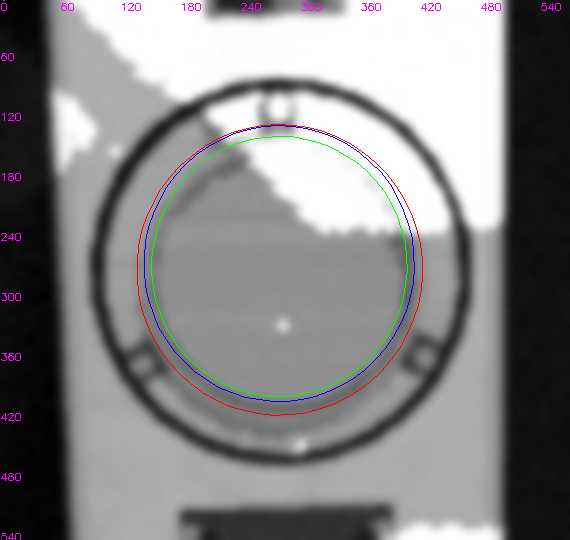

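The black gasket centre at zoom (281,272) and the three clips with mean (280,276) give a pan axis at about (0.520, 0.0095). I'll align over it and descend part way.

Emit:
{"name": "send_rows", "arguments": {
  "moves": [
    [[0, 0, 0, 1.5, 0.1, 0, -1], [0, 0, 0, 1.5, 0.1, 0, -1], [0, 0, 0, 1.3, 0.1, 0, -1], [0, 0, 0, 0, 0, 3, -1], [0, 0, 0, 0, 0, 4, -1]]
  ]
}}

```text
time_s: 16.9
position: [0.5214, 0.0124, 0.3104]
tcp_rot: [[-0.519, 0.854, 0.008], [0.854, 0.519, -0.001], [-0.005, 0.006, -1.0]]
force: [1.2, -0.7, -1.3]
opening: 0.76
```

Emit:
{"name": "send_rows", "arguments": {
  "moves": [
    [[0, 0, 0, 0, 0, 5, -1], [0, 0, 0, 0, 0, 5, -1], [0, 0, 0, 0, 0, 5, -1], [0, 0, 0, 0, 0, 3, -1], [0, 0, 0, 0, 0, 1.5, -1]]
  ]
}}

```text
time_s: 17.4
position: [0.5175, 0.0127, 0.1108]
tcp_rot: [[-0.519, 0.855, -0.005], [0.855, 0.519, 0.001], [0.004, -0.004, -1.0]]
force: [-0.4, 0.1, -0.6]
opening: 0.757
```

Emit:
{"name": "send_rows", "arguments": {
  "moves": [
    [[0, 0, 0, 0, 0, 0, -1], [0, 0, 0, 0, 0, 0, -1], [0, 0, 0, 0, 0, 0, -1], [0, 0, 0, 0, 0, 0, -1], [0, 0, 0, 0, 0, 0, -1]]
  ]
}}

```text
time_s: 17.9
position: [0.5208, 0.0112, 0.1146]
tcp_rot: [[-0.518, 0.855, 0.002], [0.855, 0.518, -0.0], [-0.002, 0.002, -1.0]]
force: [0.5, -0.1, -0.7]
opening: 0.758
```

```bash
python3 - <<'E'
from h import *
go([.520,.0095,.0465])
i=capture("wrist");cv2.imwrite("pics/w10.png",i)
for c in("side","top"): cv2.imwrite(f"pics/{c}10.png",capture(c))
s=readout.read_state();p=s["position"]
print([(c,proj(c,[p[0],p[1],p[2]+.0435]).round(1)) for c in("side","top")])
for c in("side","top"):
  for r in regions_of(c,"fine_sieve"):
    ys,xs=np.nonzero(r["mask"]);print(c,round(r["p"],2),xs.min(),xs.max(),ys.min(),ys.max())
E
```

```text
t 17.9 pos [0.5208 0.0112 0.1146] yaw x 121.2 z [ 2.3e-03 -4.0e-04 -1.0e+00] shift cm [-0.1  -0.17  6.81] open 0.758 F [ 0.5 -0.1 -0.7]
[('side', array([319.4, 248.4])), ('top', array([336.5, 238.7]))]
```

Emit:
{"name": "send_rows", "arguments": {
  "moves": [
    [[0, 0, 0, -0.1, -0.15, 2, -1], [0, 0, 0, 0, 0, 2, -1], [0, 0, 0, 0, 0, 1.5, -1], [0, 0, 0, 0, 0, 0.4, -1], [0, 0, 0, 0, 0, 0, -1]]
  ]
}}

```text
time_s: 18.65
position: [0.519, 0.0097, 0.054]
tcp_rot: [[-0.518, 0.855, -0.001], [0.855, 0.518, 0.0], [0.001, -0.001, -1.0]]
force: [0.4, 0.5, -0.6]
opening: 0.762
```

Emit:
{"name": "send_rows", "arguments": {
  "moves": [
    [[0, 0, 0, 0, 0, 0.2, -1], [0, 0, 0, 0, 0, 0.2, -1], [0, 0, 0, 0, 0, 0, -1], [0, 0, 0, 0, 0, 0, -1], [0, 0, 0, 0, 0, 0, -1]]
  ]
}}

```text
time_s: 19.15
position: [0.5195, 0.0096, 0.0507]
tcp_rot: [[-0.518, 0.855, 0.001], [0.855, 0.518, -0.0], [-0.0, 0.0, -1.0]]
force: [-0.7, 0.1, -1.3]
opening: 0.756
```

Emit:
{"name": "send_rows", "arguments": {
  "moves": [
    [[0, 0, 0, 0, 0, 0.2, -1], [0, 0, 0, 0, 0, 0.15, -1], [0, 0, 0, 0, 0, 0, -1], [0, 0, 0, 0, 0, 0, -1], [0, 0, 0, 0, 0, 0, -1]]
  ]
}}

```text
time_s: 19.65
position: [0.5194, 0.0097, 0.0469]
tcp_rot: [[-0.518, 0.855, -0.0], [0.855, 0.518, 0.0], [0.0, 0.0, -1.0]]
force: [0.3, -0.5, -1.7]
opening: 0.761
```

Emit:
{"name": "send_rows", "arguments": {
  "moves": [
    [[0, 0, 0, 0, 0, 0.1, -1], [0, 0, 0, 0, 0, 0, -1], [0, 0, 0, 0, 0, 0, -1], [0, 0, 0, 0, 0, 0, -1], [0, 0, 0, 0, 0, 0, -1]]
  ]
}}

```text
time_s: 20.15
position: [0.5195, 0.0096, 0.0464]
tcp_rot: [[-0.518, 0.855, 0.001], [0.855, 0.518, -0.0], [-0.0, 0.0, -1.0]]
force: [-0.8, -0.2, 5.7]
opening: 0.762
```

Contact of 5.7 N at the seated height. I'll release, rise and go over the coarse sieve.

Emit:
{"name": "send_rows", "arguments": {
  "moves": [
    [[0, 0, 0, 0, 0, 0, 1], [0, 0, 0, 0, 0, 0, 1], [0, 0, 0, 0, 0, 0, 1], [0, 0, 0, 0, 0, 0, 1], [0, 0, 0, 0, 0, 0, 1]]
  ]
}}

```text
time_s: 20.65
position: [0.5193, 0.0096, 0.0458]
tcp_rot: [[-0.518, 0.855, -0.0], [0.855, 0.518, 0.0], [0.0, -0.0, -1.0]]
force: [0.4, -0.1, -0.5]
opening: 0.99
```

Emit:
{"name": "send_rows", "arguments": {
  "moves": [
    [[0, 0, 0, 0, 0, -1, 1], [0, 0, 0, 0, 0, -4, 1], [0, 0, 0, 0, 0, -5, 1], [0, 0, 0, 0, 0, -5, 1], [0, 0, 0, 0, 0, -5, 1]]
  ]
}}

```text
time_s: 21.15
position: [0.5188, 0.0098, 0.2486]
tcp_rot: [[-0.518, 0.855, 0.0], [0.855, 0.518, -0.0], [-0.0, 0.0, -1.0]]
force: [1.0, -1.3, -0.4]
opening: 1.0
```

Emit:
{"name": "send_rows", "arguments": {
  "moves": [
    [[0, 0, 0, 4.3, 0.4, 0, 1], [0, 0, 0, 4.3, 0.5, 0, 1], [0, 0, 0, 4.3, 0.5, 0, 1], [0, 0, 0, 4.3, 0.5, 0, 1], [0, 0, 0, 4.3, 0.4, 0, 1]]
  ]
}}

```text
time_s: 21.65
position: [0.4266, 0.2068, 0.2468]
tcp_rot: [[-0.518, 0.856, 0.001], [0.856, 0.518, 0.0], [-0.0, 0.001, -1.0]]
force: [0.1, -0.1, -0.1]
opening: 1.0
```

Emit:
{"name": "send_rows", "arguments": {
  "moves": [
    [[0, 0, 0, 0, 0, 0, 1], [0, 0, 0, 0, 0, 0, 1], [0, 0, 0, 0, 0, 0, 1], [0, 0, 0, 0, 0, 0, 1], [0, 0, 0, 0, 0, 0, 1]]
  ]
}}

```text
time_s: 22.15
position: [0.4283, 0.2044, 0.246]
tcp_rot: [[-0.516, 0.857, 0.0], [0.857, 0.516, -0.0], [-0.0, 0.0, -1.0]]
force: [-0.2, -0.2, 0.6]
opening: 0.995
```

```bash
python3 - <<'E'
from h import *
c=ring("coarse_sieve",.052,near=(.425,.206))
print(c)
go([c[0],c[1],.005])
capture("top");capture("side")
for cam in("top","side"):
  for t in("fine_sieve","coarse_sieve"):
    for x in spot_in(cam,t): print(cam,t,round(x["p"],2),np.round(x["location"],4),proj(cam,x["location"]).round(1))
  print(proj(cam,[.5198,.0096,.09]))
E
```

```text
coarse_sieve p 0.89 centre 0.5282 0.1865 dia 0.0791
coarse_sieve p 0.68 centre 0.4223 0.2089 dia 0.0687
[0.42225927 0.20893551]
t 22.25 pos [0.4281 0.2047 0.2459] yaw x 121.1 z [-1.e-04 -1.e-04 -1.e+00] shift cm [ 0.67 -0.28 24.09] open 1.002 F [-0.7 -0.2 -0.1]
top fine_sieve 0.92 [0.5217 0.0079 0.067 ] [337.4 243.6]
top coarse_sieve 0.58 [0.538 0.18  0.011] [282.4 242.6]
[336.92364487 242.91526748]
side fine_sieve 0.56 [0.5206 0.0102 0.0709] [319.1 264.5]
side coarse_sieve 0.84 [0.4307 0.2141 0.0306] [257.8 239.9]
side coarse_sieve 0.6 [0.5376 0.1868 0.0288] [290.8 230.1]
side coarse_sieve 0.16 [ 0.5625 -0.0715  0.253 ] [351.4 242.3]
[319.08589097 261.35294384]
```

Emit:
{"name": "send_rows", "arguments": {
  "moves": [
    [[0, 0, 0, 0.35, -0.15, 2, 1], [0, 0, 0, 0.3, -0.15, 4, 1], [0, 0, 0, 0, 0, 4, 1], [0, 0, 0, 0, 0, 3, 1], [0, 0, 0, 0, 0, 1, 1]]
  ]
}}

```text
time_s: 23.05
position: [0.4196, 0.209, 0.1035]
tcp_rot: [[-0.518, 0.855, -0.006], [0.855, 0.518, -0.001], [0.002, -0.005, -1.0]]
force: [-0.2, -0.7, 0.5]
opening: 1.002
```

Emit:
{"name": "send_rows", "arguments": {
  "moves": [
    [[0, 0, 0, 0, 0, 0, 1], [0, 0, 0, 0, 0, 0, 1], [0, 0, 0, 0, 0, 0, 1], [0, 0, 0, 0, 0, 0, 1], [0, 0, 0, 0, 0, 0, 1]]
  ]
}}

```text
time_s: 23.55
position: [0.4223, 0.2097, 0.1069]
tcp_rot: [[-0.518, 0.855, 0.002], [0.855, 0.518, 0.0], [-0.001, 0.002, -1.0]]
force: [0.1, 0.7, 0.0]
opening: 1.0
```

```bash
python3 - <<'E'
from h import *
c=ring("coarse_sieve",.052,near=(.425,.206),pic="pics/w11.png")
go([c[0],c[1],.006])
i=cv2.imread("pics/w11.png")
p=readout.read_state()["position"]
cv2.circle(i,tuple(int(v) for v in proj("wrist",[p[0],p[1],.052])),2,(0,0,255),-1)
cv2.imwrite("pics/w11b.png",i)
E
```

```text
coarse_sieve p 0.8 centre 0.4219 0.2099 dia 0.0717
coarse_sieve p 0.56 centre 0.5212 0.1755 dia 0.052
t 23.65 pos [0.422  0.2096 0.1065] yaw x 121.2 z [ 1.2e-03  3.0e-04 -1.0e+00] shift cm [ 0.04 -0.   10.05] open 1.001 F [ 0.8 -0.2 -0.4]
```

```bash
python3 - <<'E'
from h import *
i=capture("wrist");m=camera_model("wrist");R=readout.read_state()["tcp_rot"];p=readout.read_state()["position"]
for r in regions_of("wrist","coarse_sieve")[:1]:
  c=max(cv2.findContours(r["mask"].astype(np.uint8),0,1)[0],key=len)[:,0,:]
  h=cv2.convexHull(c)[:,0,:]
  W=np.array([ray("wrist",q,.052,m) for q in h]);d=(W-[p[0],p[1],.052])@R*1000
  print(h[:,1].min(),h[:,1].max(),h[:,0].min(),h[:,0].max(),"x mm",d[:,0].min(),d[:,0].max(),"y mm",d[:,1].min(),d[:,1].max())
  print(d[np.argsort(d[:,0])][:,:2].round(1).tolist())
E
```

```text
194 289 272 363 x mm -34.5328139184448 35.56588652372764 y mm -33.04437935893779 32.07822769724732
[[-34.5, -6.8], [-34.5, 5.7], [-32.9, 10.8], [-32.2, 13.0], [-31.4, -15.6], [-31.4, 14.5], [-29.0, 18.1], [-27.5, 20.3], [-26.7, -22.1], [-25.1, 23.1], [-24.3, 23.8], [-21.2, -27.1], [-18.9, 28.1], [-16.6, -29.9], [-15.1, -30.5], [-11.3, 31.4], [-9.8, -32.5], [-9.0, 32.1], [-3.8, -33.0], [2.1, -32.8], [5.1, 31.6], [6.5, -32.0], [8.7, 30.8], [9.4, -31.2], [12.3, -29.7], [14.5, 27.8], [17.3, -26.8], [25.1, 21.3], [25.8, -21.0], [30.0, 16.3], [30.7, -16.1], [31.4, 14.2], [33.5, -10.5], [33.5, 10.8], [34.2, -8.5], [34.9, -5.7], [34.9, 8.0], [35.6, -2.3], [35.6, 4.6]]
```

Emit:
{"name": "send_rows", "arguments": {
  "moves": [
    [[0, 0, 0, -0.15, 0, 2, 1], [0, 0, 0, 0, 0, 3, 1], [0, 0, 0, 0, 0, 3, 1], [0, 0, 0, 0, 0, 1.5, 1], [0, 0, 0, 0, 0, 0.5, 1]]
  ]
}}

```text
time_s: 24.25
position: [0.4214, 0.2079, 0.0044]
tcp_rot: [[-0.518, 0.855, -0.003], [0.855, 0.518, -0.001], [0.001, -0.003, -1.0]]
force: [-0.8, -0.1, 1.0]
opening: 1.0
```

Emit:
{"name": "send_rows", "arguments": {
  "moves": [
    [[0, 0, 0, 0, 0, 0, 1], [0, 0, 0, 0, 0, 0, -1], [0, 0, 0, 0, 0, 0, -1], [0, 0, 0, 0, 0, 0, -1], [0, 0, 0, 0, 0, 0, -1]]
  ]
}}

```text
time_s: 24.75
position: [0.4228, 0.2083, 0.0067]
tcp_rot: [[-0.518, 0.855, 0.001], [0.855, 0.518, 0.0], [-0.0, 0.001, -1.0]]
force: [-0.6, -0.5, 4.0]
opening: 0.762
```

Emit:
{"name": "send_rows", "arguments": {
  "moves": [
    [[0, 0, 0, 0, 0, 0, -1], [0, 0, 0, 0, 0, 0, -1], [0, 0, 0, 0, 0, 0, -1], [0, 0, 0, 0, 0, 0, -1], [0, 0, 0, 0, 0, 0, -1]]
  ]
}}

```text
time_s: 25.25
position: [0.4229, 0.2083, 0.0067]
tcp_rot: [[-0.518, 0.855, 0.001], [0.855, 0.518, 0.0], [-0.0, 0.001, -1.0]]
force: [-0.8, -0.1, 5.9]
opening: 0.755
```

Emit:
{"name": "send_rows", "arguments": {
  "moves": [
    [[0, 0, 0, 0, 0, -1, -1], [0, 0, 0, 0, 0, -3, -1], [0, 0, 0, 0, 0, -5, -1], [0, 0, 0, 0, 0, -5, -1], [0, 0, 0, 0, 0, -5, -1]]
  ]
}}

```text
time_s: 25.75
position: [0.4214, 0.208, 0.1981]
tcp_rot: [[-0.518, 0.855, -0.001], [0.855, 0.518, -0.0], [0.0, -0.001, -1.0]]
force: [0.3, 0.2, -1.7]
opening: 0.754
```

Emit:
{"name": "send_rows", "arguments": {
  "moves": [
    [[0, 0, 0, 0, 0, -4, -1], [0, 0, 0, 0, 0, -2, -1], [0, 0, 0, -2, -0.2, 0, -1], [0, 0, 0, -3.5, -0.3, 0, -1], [0, 0, 0, -3.5, -0.3, 0, -1]]
  ]
}}

```text
time_s: 26.25
position: [0.4617, 0.1266, 0.2566]
tcp_rot: [[-0.52, 0.854, 0.0], [0.854, 0.52, 0.0], [-0.0, 0.0, -1.0]]
force: [0.3, -0.0, -1.5]
opening: 0.761
```

Emit:
{"name": "send_rows", "arguments": {
  "moves": [
    [[0, 0, 0, -3.5, -0.3, 0, -1], [0, 0, 0, -3.5, -0.3, 0, -1], [0, 0, 0, -3.5, -0.3, 0, -1], [0, 0, 0, -2, -0.2, 0, -1], [0, 0, 0, -0.5, -0.1, 0, -1]]
  ]
}}

```text
time_s: 26.75
position: [0.5198, 0.0077, 0.256]
tcp_rot: [[-0.516, 0.857, 0.0], [0.857, 0.516, -0.0], [-0.0, -0.0, -1.0]]
force: [-0.7, -0.0, -1.1]
opening: 0.754
```

Emit:
{"name": "send_rows", "arguments": {
  "moves": [
    [[0, 0, 0, 0, 0, 0, -1], [0, 0, 0, 0, 0, 0, -1], [0, 0, 0, 0, 0, 0, -1], [0, 0, 0, 0, 0, 0, -1], [0, 0, 0, 0, 0, 0, -1]]
  ]
}}

```text
time_s: 27.25
position: [0.519, 0.0104, 0.256]
tcp_rot: [[-0.519, 0.855, -0.0], [0.855, 0.519, 0.0], [0.0, 0.0, -1.0]]
force: [-0.6, -0.5, -1.5]
opening: 0.762
```

```bash
python3 - <<'E'
from h import *
go([.5195,.0096,.0887])
E
```

```text
t 27.25 pos [0.519  0.0104 0.256 ] yaw x 121.26 z [-0.e+00  1.e-04 -1.e+00] shift cm [-0.1  -0.   16.73] open 0.762 F [-0.6 -0.5 -1.5]
```

Emit:
{"name": "send_rows", "arguments": {
  "moves": [
    [[0, 0, 0, -0.1, 0, 3, -1], [0, 0, 0, 0, 0, 5, -1], [0, 0, 0, 0, 0, 4, -1], [0, 0, 0, 0, 0, 2, -1], [0, 0, 0, 0, 0, 1, -1]]
  ]
}}

```text
time_s: 27.75
position: [0.5184, 0.0093, 0.1038]
tcp_rot: [[-0.518, 0.855, -0.004], [0.855, 0.518, 0.001], [0.003, -0.003, -1.0]]
force: [-0.2, -0.6, -1.1]
opening: 0.757
```

Emit:
{"name": "send_rows", "arguments": {
  "moves": [
    [[0, 0, 0, 0, 0, 0.7, -1], [0, 0, 0, 0, 0, 0.2, -1], [0, 0, 0, 0, 0, 0.2, -1], [0, 0, 0, 0, 0, 0, -1], [0, 0, 0, 0, 0, 0, -1]]
  ]
}}

```text
time_s: 28.25
position: [0.5204, 0.0087, 0.0958]
tcp_rot: [[-0.518, 0.855, 0.002], [0.855, 0.518, -0.0], [-0.001, 0.001, -1.0]]
force: [0.2, 0.6, -0.8]
opening: 0.759
```

Emit:
{"name": "send_rows", "arguments": {
  "moves": [
    [[0, 0, 0, 0, 0, 0.2, -1], [0, 0, 0, 0, 0, 0.2, -1], [0, 0, 0, 0, 0, 0, -1], [0, 0, 0, 0, 0, 0, -1], [0, 0, 0, 0, 0, 0, -1]]
  ]
}}

```text
time_s: 28.75
position: [0.5198, 0.0088, 0.0909]
tcp_rot: [[-0.518, 0.855, -0.0], [0.855, 0.518, 0.0], [0.0, -0.0, -1.0]]
force: [-0.1, 0.5, -1.2]
opening: 0.755
```

Emit:
{"name": "send_rows", "arguments": {
  "moves": [
    [[0, 0, 0, 0, 0, 0.15, -1], [0, 0, 0, 0, 0, 0.1, -1], [0, 0, 0, 0, 0, 0, -1], [0, 0, 0, 0, 0, 0, -1], [0, 0, 0, 0, 0, 0, -1]]
  ]
}}

```text
time_s: 29.25
position: [0.5199, 0.0088, 0.0887]
tcp_rot: [[-0.518, 0.855, 0.0], [0.855, 0.518, -0.0], [-0.0, 0.0, -1.0]]
force: [-1.0, -0.3, 3.6]
opening: 0.756
```

Seated, with contact exactly at the predicted height. I'll release and rise vertically, then locate the grip.

Emit:
{"name": "send_rows", "arguments": {
  "moves": [
    [[0, 0, 0, 0, 0, 0, 1], [0, 0, 0, 0, 0, 0, 1], [0, 0, 0, 0, 0, 0, 1], [0, 0, 0, 0, 0, 0, 1], [0, 0, 0, 0, 0, 0, 1]]
  ]
}}

```text
time_s: 29.75
position: [0.5198, 0.0088, 0.0884]
tcp_rot: [[-0.518, 0.855, -0.0], [0.855, 0.518, -0.0], [0.0, -0.0, -1.0]]
force: [0.0, -0.4, -0.2]
opening: 0.991
```

Emit:
{"name": "send_rows", "arguments": {
  "moves": [
    [[0, 0, 0, 0, 0, -1, 1], [0, 0, 0, 0, 0, -4, 1], [0, 0, 0, 0, 0, -5, 1], [0, 0, 0, 0, 0, -5, 1], [0, 0, 0, 0, 0, -5, 1]]
  ]
}}

```text
time_s: 30.25
position: [0.5193, 0.0089, 0.2912]
tcp_rot: [[-0.518, 0.855, 0.001], [0.855, 0.518, -0.0], [-0.0, 0.0, -1.0]]
force: [0.7, 0.2, -0.2]
opening: 1.0
```

Emit:
{"name": "send_rows", "arguments": {
  "moves": [
    [[0, 0, 0, 0, 0, -5, 1], [0, 0, 0, 0, 0, -5, 1], [0, 0, 0, 0, 0, -4, 1], [0, 0, 0, 0, 0, -2, 1], [0, 0, 0, 0, 0, 0, 1]]
  ]
}}

```text
time_s: 30.75
position: [0.521, 0.0086, 0.453]
tcp_rot: [[-0.518, 0.855, 0.009], [0.855, 0.518, -0.002], [-0.006, 0.007, -1.0]]
force: [0.3, 0.4, -1.1]
opening: 0.999
```

```bash
python3 - <<'E'
from h import *
go([.572,-.0774,.40])
for c in("wrist","side","top"):
  i=capture(c);cv2.imwrite(f"pics/{c}12.png",i)
  for t in("hold_down_grip","hold_down","coarse_sieve","fine_sieve"):
    for x in spot_in(c,t)[:2]: print(c,t,round(x["p"],2),np.round(x["location"],4),proj(c,x["location"]).round(1))
for c in("side","top"): print(c,"coarse pred",proj(c,[.5199,.009,.134]).round(1), [ (th,proj(c,[.5199+.518*s,.009-.855*s,z]).round(1)) for th in(1.65,1.7,1.75,1.8,1.85,1.9) for s,z in [(.072-.17*np.cos(th),.15+.17*np.sin(th))]])
E
```

```text
t 30.75 pos [0.521  0.0086 0.453 ] yaw x 121.2 z [ 0.009  -0.0017 -1.    ] shift cm [-9.97 -0.13  5.36] open 0.999 F [ 0.3  0.4 -1.1]
wrist hold_down_grip 0.74 [ 0.5667 -0.0541  0.2434] [325.2 272.7]
wrist hold_down 0.98 [ 0.5646 -0.0568  0.2373] [323.  272.7]
wrist coarse_sieve 0.93 [0.5381 0.1894 0.0122] [385.7  97.2]
wrist coarse_sieve 0.79 [0.519  0.0032 0.089 ] [317.2 193.6]
side hold_down_grip 0.89 [ 0.5604 -0.0729  0.2517] [351.1 243.4]
side hold_down 0.73 [ 0.5668 -0.07    0.2506] [352.3 241.7]
side coarse_sieve 0.88 [0.5413 0.1925 0.0271] [290.8 228.7]
side coarse_sieve 0.87 [0.5276 0.0148 0.1087] [320.3 255.4]
top hold_down_grip 0.6 [ 0.5769 -0.0745  0.3207] [369.4 205.2]
top hold_down 0.46 [ 0.5728 -0.0803  0.32  ] [371.6 206.8]
top coarse_sieve 0.71 [0.3378 0.3852 0.1169] [207.7 306. ]
top coarse_sieve 0.58 [0.5336 0.1866 0.0116] [280.2 244. ]
side coarse pred [319.5 253.4] [(1.65, array([352. , 225.5])), (1.7, array([355.1, 226.8])), (1.75, array([358.1, 228.2])), (1.8, array([361.2, 229.6])), (1.85, array([364.1, 231.2])), (1.9, array([367. , 232.8]))]
top coarse pred [337.2 240.3] [(1.65, array([365.5, 210.2])), (1.7, array([368.2, 208.6])), (1.75, array([370.9, 207. ])), (1.8, array([373.5, 205.5])), (1.85, array([376.1, 204.1])), (1.9, array([378.6, 202.7]))]
```

Earlier views put the black grip at side px (362,226) and top px (373,205). Both match an arm angle of about 1.79, so the grip is at about (0.576, −0.084, 0.316).

Emit:
{"name": "send_rows", "arguments": {
  "moves": [
    [[0, 0, 0, -2.5, 0, 0, 1], [0, 0, 0, -3.5, 0, 2, 1], [0, 0, 0, -3.5, 0, 3, 1], [0, 0, 0, -1.4, 0, 2, 1], [0, 0, 0, 0, 0, 0, 1]]
  ]
}}

```text
time_s: 32.0
position: [0.5753, -0.0858, 0.3745]
tcp_rot: [[-0.516, 0.857, -0.007], [0.857, 0.516, 0.002], [0.006, -0.005, -1.0]]
force: [-0.6, 0.5, 0.2]
opening: 0.999
```

Emit:
{"name": "send_rows", "arguments": {
  "moves": [
    [[0, 0, 0, 0, 0, 0, 1], [0, 0, 0, 0, 0, 0, 1], [0, 0, 0, 0, 0, 0, 1], [0, 0, 0, 0, 0, 0, 1], [0, 0, 0, 0, 0, 0, 1]]
  ]
}}

```text
time_s: 32.5
position: [0.5763, -0.0839, 0.3794]
tcp_rot: [[-0.519, 0.855, 0.002], [0.855, 0.519, -0.0], [-0.001, 0.001, -1.0]]
force: [-0.6, -0.6, 0.1]
opening: 0.999
```

```bash
python3 - <<'E'
from h import *
go([.5764,-.0842,.2835])
m=camera_model("wrist")
i=capture("wrist")
for t in("hold_down_grip","hold_down"):
    for x in regions_of("wrist",t)[:2]:
      ys,xs=np.nonzero(x["mask"]);print(t,round(x["p"],2),xs.min(),xs.max(),ys.min(),ys.max(),xs.size)
for th in(1.7,1.79,1.88):
  s,z=(.072-.17*np.cos(th),.15+.17*np.sin(th));P=np.array([.5199+.518*s,.009-.855*s,z]);v=np.array([.855,.518,0])*.018
  print(th,proj("wrist",P-v).round(),proj("wrist",P+v).round(),"pivot",proj("wrist",[.5572,-.0528,.15]).round())
cv2.imwrite("pics/m13.png",np.clip(i*2.,0,255).astype(np.uint8))
E
```

```text
t 32.5 pos [ 0.5763 -0.0839  0.3794] yaw x 121.24 z [ 1.5e-03 -5.0e-04 -1.0e+00] shift cm [-0.01 -0.02  9.59] open 0.999 F [-0.6 -0.6  0.1]
hold_down_grip 0.96 285 359 163 254 4325
hold_down 0.96 285 358 164 254 4103
hold_down 0.22 279 359 24 254 11034
1.7 [293. 221.] [344. 221.] pivot [318. 172.]
1.79 [294. 241.] [343. 241.] pivot [318. 172.]
1.88 [295. 258.] [342. 258.] pivot [318. 172.]
```

View pics/m13.png

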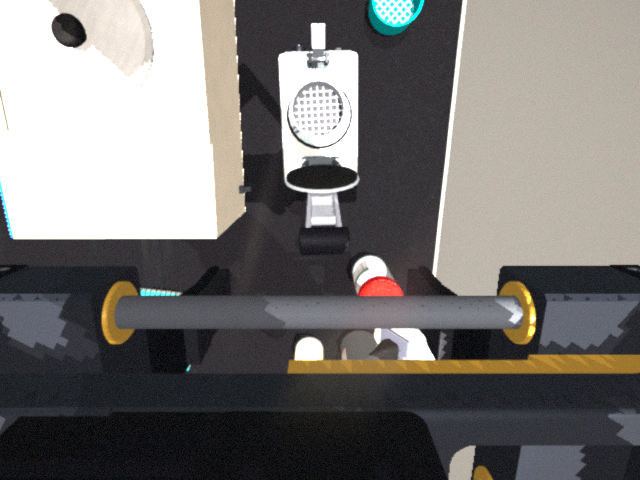

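The picture shows both sieves stacked at px (320,110), with the black grip at px (324,240). That agrees with 1.79 rad, but sits about 4 mm to +y, which means the shaker is turned about 2° from the tool. I'll descend with that correction and pinch.

Emit:
{"name": "send_rows", "arguments": {
  "moves": [
    [[0, 0, 0, 0, 0.35, 1, 1], [0, 0, 0, 0, 0, 3, 1], [0, 0, 0, 0, 0, 3, 1], [0, 0, 0, 0, 0, 2, 1], [0, 0, 0, 0, 0, 0.6, 1]]
  ]
}}

```text
time_s: 33.15
position: [0.5775, -0.0819, 0.2789]
tcp_rot: [[-0.518, 0.855, -0.006], [0.855, 0.518, 0.002], [0.005, -0.004, -1.0]]
force: [0.9, 1.0, 0.2]
opening: 1.001
```

Emit:
{"name": "send_rows", "arguments": {
  "moves": [
    [[0, 0, 0, 0, 0, 0, -1], [0, 0, 0, 0, 0, 0, -1], [0, 0, 0, 0, 0, 0, -1], [0, 0, 0, 0, 0, 0, -1], [0, 0, 0, 0, 0, 0, -1]]
  ]
}}

```text
time_s: 33.65
position: [0.5797, -0.0827, 0.2833]
tcp_rot: [[-0.518, 0.855, 0.002], [0.855, 0.518, -0.001], [-0.001, 0.001, -1.0]]
force: [-0.1, -0.3, 0.7]
opening: 0.632
```

Emit:
{"name": "send_rows", "arguments": {
  "moves": [
    [[0, 0, 0, 0, 0, 0, -1], [0, 0, 0, 0, 0, 0, -1], [0, 0, 0, 0, 0, 0, -1], [0, 0, 0, 0, 0, 0, -1], [0, 0, 0, 0, 0, 0, -1]]
  ]
}}

```text
time_s: 34.15
position: [0.5801, -0.0822, 0.2826]
tcp_rot: [[-0.518, 0.855, 0.002], [0.855, 0.518, 0.001], [-0.0, 0.002, -1.0]]
force: [3.4, 1.7, 1.0]
opening: 0.415
```

```bash
python3 - <<'E'
from h import *
go([.5764,-.0842,.2835])
# swing increments (tool cm) from 1.79 down
a=1.79;L=17
th=np.concatenate([[1.79],np.arange(1.6,.3,-.2),[.4]]) 
for n in range(len(th)-1):
  dx=-L*(np.cos(th[n])-np.cos(th[n+1]));dz=-L*(np.sin(th[n+1])-np.sin(th[n]));print(round(th[n+1],2),"dx",round(dx,2),"dy",round(-.034*dx,2),"dz",round(dz,2))
E
```

```text
t 34.15 pos [ 0.5801 -0.0822  0.2826] yaw x 121.23 z [ 1.8e-03  6.0e-04 -1.0e+00] shift cm [ 0.02 -0.42 -0.09] open 0.415 F [3.4 1.7 1. ]
1.6 dx 3.2 dy -0.11 dz -0.4
1.4 dx 3.39 dy -0.12 dz 0.24
1.2 dx 3.27 dy -0.11 dz 0.91
1.0 dx 3.03 dy -0.1 dz 1.54
0.8 dx 2.66 dy -0.09 dz 2.11
0.6 dx 2.19 dy -0.07 dz 2.6
0.4 dx 1.63 dy -0.06 dz 2.98
0.4 dx 0.0 dy -0.0 dz 0.0
```

Emit:
{"name": "send_rows", "arguments": {
  "moves": [
    [[0, 0, 0, 1.6, -0.03, -0.3, -1], [0, 0, 0, 1.6, -0.06, -0.1, -1], [0, 0, 0, 1.7, -0.06, 0.05, -1], [0, 0, 0, 1.7, -0.06, 0.2, -1], [0, 0, 0, 0, 0, 0, -1]]
  ]
}}

```text
time_s: 34.65
position: [0.5433, -0.0247, 0.2841]
tcp_rot: [[-0.52, 0.854, 0.003], [0.854, 0.52, 0.002], [0.0, 0.003, -1.0]]
force: [6.7, 3.1, -1.8]
opening: 0.409
```

Emit:
{"name": "send_rows", "arguments": {
  "moves": [
    [[0, 0, 0, 1.65, 0.15, 0.4, -1], [0, 0, 0, 1.6, 0.05, 0.5, -1], [0, 0, 0, 1.55, 0, 0.7, -1], [0, 0, 0, 1.5, 0, 0.85, -1], [0, 0, 0, 0, 0, 0, -1]]
  ]
}}

```text
time_s: 35.15
position: [0.5079, 0.0305, 0.2578]
tcp_rot: [[-0.52, 0.854, -0.008], [0.854, 0.52, 0.003], [0.006, -0.005, -1.0]]
force: [-5.0, 1.5, 4.1]
opening: 0.409
```

Emit:
{"name": "send_rows", "arguments": {
  "moves": [
    [[0, 0, 0, 1.35, 0, 1, -1], [0, 0, 0, 1.3, 0, 1.1, -1], [0, 0, 0, 1.15, 0, 1.25, -1], [0, 0, 0, 1.05, 0, 1.35, -1], [0, 0, 0, 0, 0, 0, -1]]
  ]
}}

```text
time_s: 35.65
position: [0.4824, 0.0704, 0.2101]
tcp_rot: [[-0.519, 0.855, -0.011], [0.855, 0.519, 0.001], [0.007, -0.008, -1.0]]
force: [-6.6, -0.3, 0.7]
opening: 0.411
```

```bash
python3 - <<'E'
from h import *
s=readout.read_state();p=s["position"]
d=np.array([p[0]-.5572,p[1]+.0528]);h=d@[-.518,.855];v=p[2]+.0325-.15
print("h",h,"v",v,"r",np.hypot(h,v),"theta",np.arctan2(v,h), s["force"]@s["tcp_rot"])
E
```

```text
h 0.14410586393125543 v 0.09257319034787564 r 0.1712784154251712 theta 0.5710119002391768 [ 3.12141528 -5.79813704 -0.59019812]
```

Emit:
{"name": "send_rows", "arguments": {
  "moves": [
    [[0, 0, 0, 0.5, -0.1, 0.8, -1], [0, 0, 0, 0.45, -0.1, 0.8, -1], [0, 0, 0, 0.4, 0, 0.85, -1], [0, 0, 0, 0.35, 0, 0.85, -1], [0, 0, 0, 0.25, 0, 0.85, -1]]
  ]
}}

```text
time_s: 36.15
position: [0.4722, 0.0864, 0.1704]
tcp_rot: [[-0.517, 0.856, -0.007], [0.856, 0.517, 0.003], [0.007, -0.004, -1.0]]
force: [-7.9, 4.1, 3.6]
opening: 0.412
```

Emit:
{"name": "send_rows", "arguments": {
  "moves": [
    [[0, 0, 0, 0, 0, 0, -1], [0, 0, 0, 0, 0, 0, -1], [0, 0, 0, 0, 0, 0, -1], [0, 0, 0, 0, 0, 0, 0], [0, 0, 0, 0, 0, 0, 0]]
  ]
}}

```text
time_s: 36.65
position: [0.4763, 0.0848, 0.171]
tcp_rot: [[-0.517, 0.856, 0.001], [0.856, 0.517, 0.001], [-0.0, 0.001, -1.0]]
force: [0.2, 0.2, 0.6]
opening: 0.479
```

```bash
python3 - <<'E'
from h import *
s=readout.read_state();p=s["position"]
d=np.array([p[0]-.5572,p[1]+.0528]);h=d@[-.518,.855];v=p[2]+.0325-.15
print(p,"h",h,"v",v,"r",np.hypot(h,v),"theta",np.arctan2(v,h), s["force"]@s["tcp_rot"],s["opening"])
E
```

```text
[0.47633488 0.08484869 0.17104671] h 0.15957776653971062 v 0.053546707026764256 r 0.16832205264674177 theta 0.32374640830193935 [ 0.02991604  0.24828368 -0.63781867] 0.47939350348059634
```

Arm left at about 0.32 rad. I'll lift clear, close the fingers, then press on the grip from above.

Emit:
{"name": "send_rows", "arguments": {
  "moves": [
    [[0, 0, 0, 0, 0, 0, 0.2], [0, 0, 0, 0, 0, 0, 0.2], [0, 0, 0, 0, 0, -2, 0.2], [0, 0, 0, 0, 0, -3, 0.2], [0, 0, 0, 0.4, 0, 0, -1]]
  ]
}}

```text
time_s: 37.15
position: [0.4772, 0.0878, 0.2245]
tcp_rot: [[-0.517, 0.856, 0.01], [0.856, 0.517, -0.0], [-0.005, 0.008, -1.0]]
force: [0.2, 0.5, 0.1]
opening: 0.562
```

Emit:
{"name": "send_rows", "arguments": {
  "moves": [
    [[0, 0, 0, 0, 0, 0, -1], [0, 0, 0, 0, 0, 0, -1], [0, 0, 0, 0, 0, 0, -1], [0, 0, 0, 0, 0, 0, -1], [0, 0, 0, 0, 0, 0, -1]]
  ]
}}

```text
time_s: 37.65
position: [0.4731, 0.0882, 0.2204]
tcp_rot: [[-0.518, 0.855, -0.001], [0.855, 0.518, 0.0], [0.001, -0.001, -1.0]]
force: [-0.1, 0.4, -0.3]
opening: 0.138
```

Emit:
{"name": "send_rows", "arguments": {
  "moves": [
    [[0, 0, 0, 0, 0, 1, -1], [0, 0, 0, 0, 0, 1, -1], [0, 0, 0, 0, 0, 0.6, -1], [0, 0, 0, 0, 0, 0.6, -1], [0, 0, 0, 0, 0, 0, -1]]
  ]
}}

```text
time_s: 38.15
position: [0.4726, 0.0882, 0.1878]
tcp_rot: [[-0.518, 0.855, -0.002], [0.855, 0.518, 0.0], [0.001, -0.002, -1.0]]
force: [1.1, -0.2, -0.6]
opening: 0.005
```

```bash
python3 - <<'E'
from h import *
go([.5572-.518*.17,-.0528+.855*.17,.1325])
i=capture("wrist")
for x in regions_of("wrist","hold_down_grip")[:2]:
  ys,xs=np.nonzero(x["mask"]);print(round(x["p"],2),xs.min(),xs.max(),ys.min(),ys.max(),xs.size)
cv2.imwrite("pics/w14.png",i)
E
```

```text
t 38.15 pos [0.4726 0.0882 0.1878] yaw x 121.2 z [-2.4e-03  1.0e-04 -1.0e+00] shift cm [ 0.54 -0.06  5.53] open 0.005 F [ 1.1 -0.2 -0.6]
0.67 285 347 240 358 1664
```

Emit:
{"name": "send_rows", "arguments": {
  "moves": [
    [[0, 0, 0, 0.15, 0, 0.6, -1], [0, 0, 0, 0.1, 0, 0.6, -1], [0, 0, 0, 0.1, 0, 0.6, -1], [0, 0, 0, 0.1, 0, 0.6, -1], [0, 0, 0, 0, 0, 0, -1]]
  ]
}}

```text
time_s: 38.75
position: [0.4701, 0.0922, 0.164]
tcp_rot: [[-0.518, 0.855, -0.002], [0.855, 0.518, 0.0], [0.001, -0.002, -1.0]]
force: [-0.5, -0.5, -0.7]
opening: 0.005
```

Emit:
{"name": "send_rows", "arguments": {
  "moves": [
    [[0, 0, 0, 0.05, 0, 0.4, -1], [0, 0, 0, 0.05, 0, 0.4, -1], [0, 0, 0, 0, 0, 0.4, -1], [0, 0, 0, 0, 0, 0.2, -1], [0, 0, 0, 0, 0, 0, -1]]
  ]
}}

```text
time_s: 39.25
position: [0.4707, 0.0936, 0.1532]
tcp_rot: [[-0.518, 0.855, 0.001], [0.855, 0.518, 0.001], [0.0, 0.002, -1.0]]
force: [-4.6, 2.0, 17.8]
opening: 0.007
```

```bash
python3 - <<'E'
from h import *
go([.5572-.518*.17,-.0528+.855*.17,.1325])
for c in("side","top","wrist"):
  cv2.imwrite(f"pics/{c}15.png",capture(c))
  for t in("hold_down_grip","hold_down","catch"):
    for x in spot_in(c,t)[:2]: print(c,t,round(x["p"],2),np.round(x["location"],4),proj(c,x["location"]).round(1))
    for x in regions_of(c,t)[:1]:
      ys,xs=np.nonzero(x["mask"]);print("   ",xs.min(),xs.max(),ys.min(),ys.max(),xs.size)
for c in("side","wrist"):
 for th in(0,.1,.2,.3):
  h=.17*np.cos(th);print(c,th,proj(c,[.5572-.518*h,-.0528+.855*h,.15+.17*np.sin(th)]).round(1))
E
```

```text
t 39.25 pos [0.4707 0.0936 0.1532] yaw x 121.19 z [ 0.0014  0.001  -1.    ] shift cm [-0.01 -0.19  2.07] open 0.007 F [-4.6  2.  17.8]
side hold_down_grip 0.76 [0.5134 0.0064 0.1621] [318.4 249.8]
    289 347 237 262 644
side hold_down 0.67 [0.5149 0.0085 0.1586] [318.4 249.7]
side hold_down 0.45 [ 0.5175 -0.0104  0.0581] [322.2 272.1]
    289 348 235 261 675
top hold_down_grip 0.62 [0.5194 0.0048 0.1574] [338.7 239. ]
    327 362 220 251 549
top hold_down 0.7 [ 5.238e-01 -5.000e-04  1.546e-01] [340.5 237.6]
    328 362 220 251 482
wrist hold_down_grip 0.78 [0.4654 0.0981 0.1684] [314.2 268.9]
    309 344 263 267 114
wrist hold_down 0.5 [0.4639 0.0993 0.1643] [313. 263.]
    286 343 262 269 196
wrist catch 0.49 [0.4879 0.0731 0.0623] [323.2 262.4]
side 0 [288.4 239. ]
side 0.1 [288.5 235.8]
side 0.2 [289.1 232.7]
side 0.3 [290.3 229.8]
wrist 0 [315.1 268.9]
wrist 0.1 [314.9 281.6]
wrist 0.2 [314.6 299.8]
wrist 0.3 [314.4 324.8]
```

Emit:
{"name": "send_rows", "arguments": {
  "moves": [
    [[0, 0, 0, 0, 0, 0, -1], [0, 0, 0, 0, 0, 0, -1], [0, 0, 0, 0, 0, 0.2, -1], [0, 0, 0, 0, 0, 0.2, -1], [0, 0, 0, 0, 0, 0, -1]]
  ]
}}

```text
time_s: 40.8
position: [0.4711, 0.0934, 0.1483]
tcp_rot: [[-0.518, 0.855, 0.003], [0.855, 0.518, 0.001], [-0.001, 0.003, -1.0]]
force: [-0.4, 0.3, 0.3]
opening: 0.003
```

Emit:
{"name": "send_rows", "arguments": {
  "moves": [
    [[0, 0, 0, 0, 0, 0.2, -1], [0, 0, 0, 0, 0, 0.2, -1], [0, 0, 0, 0, 0, 0.2, -1], [0, 0, 0, 0, 0, 0, -1], [0, 0, 0, 0, 0, 0, -1]]
  ]
}}

```text
time_s: 41.3
position: [0.4704, 0.0925, 0.1405]
tcp_rot: [[-0.518, 0.855, -0.001], [0.855, 0.518, -0.001], [-0.0, -0.001, -1.0]]
force: [-0.1, -0.0, 0.5]
opening: 0.008
```

```bash
python3 - <<'E'
from h import *
go([.5572-.518*.17,-.0528+.855*.17,.1325])
for c in("side","top","wrist"):
  capture(c)
  for x in spot_in(c,"hold_down_grip")[:2]: print(c,round(x["p"],2),np.round(x["location"],4),proj(c,x["location"]).round(1))
  for x in regions_of(c,"hold_down_grip")[:1]:
      ys,xs=np.nonzero(x["mask"]);print("   ",xs.min(),xs.max(),ys.min(),ys.max(),xs.size)
for th in(0,.1,.2,.3):
  h=.17*np.cos(th);print("wrist",th,proj("wrist",[.5572-.518*h,-.0528+.855*h,.15+.17*np.sin(th)]).round(1))
E
```

```text
t 41.3 pos [0.4704 0.0925 0.1405] yaw x 121.22 z [-7.e-04 -8.e-04 -1.e+00] shift cm [ 0.07 -0.11  0.8 ] open 0.008 F [-0.1 -0.   0.5]
side 0.92 [0.5127 0.0039 0.1546] [318.7 252. ]
side 0.75 [ 0.4983 -0.0159  0.0814] [318.2 272.6]
    289 347 238 262 648
top 0.92 [0.5243 0.0056 0.1528] [338.4 237.6]
    328 362 220 251 587
wrist 0.83 [0.4658 0.1021 0.1604] [320.2 264.8]
    283 348 260 267 356
wrist 0 [316.1 275.8]
wrist 0.1 [315.8 290. ]
wrist 0.2 [315.6 310.5]
wrist 0.3 [315.3 338.7]
```

Emit:
{"name": "send_rows", "arguments": {
  "moves": [
    [[0, 0, 0, 0, 0, 0.2, -1], [0, 0, 0, 0, 0, 0.2, -1], [0, 0, 0, 0, 0, 0, -1], [0, 0, 0, 0, 0, 0, -1], [0, 0, 0, 0, 0, 0, -1]]
  ]
}}

```text
time_s: 42.25
position: [0.4705, 0.093, 0.137]
tcp_rot: [[-0.518, 0.855, -0.0], [0.855, 0.518, 0.0], [0.0, 0.0, -1.0]]
force: [0.1, 1.8, 2.2]
opening: 0.004
```

Emit:
{"name": "send_rows", "arguments": {
  "moves": [
    [[0, 0, 0, 0, 0, 0.2, -1], [0, 0, 0, 0, 0, 0.1, -1], [0, 0, 0, 0, 0, 0, -1], [0, 0, 0, 0, 0, 0, -1], [0, 0, 0, 0, 0, 0, -1]]
  ]
}}

```text
time_s: 42.75
position: [0.4704, 0.0931, 0.134]
tcp_rot: [[-0.518, 0.855, -0.0], [0.855, 0.518, 0.0], [0.0, 0.0, -1.0]]
force: [-1.3, 1.9, 4.9]
opening: 0.005
```

Emit:
{"name": "send_rows", "arguments": {
  "moves": [
    [[0, 0, 0, 0, 0, 0.2, -1], [0, 0, 0, 0, 0, 0, -1], [0, 0, 0, 0, 0, 0, -1], [0, 0, 0, 0, 0, 0, -1], [0, 0, 0, 0, 0, 0, -1]]
  ]
}}

```text
time_s: 43.25
position: [0.4704, 0.0932, 0.132]
tcp_rot: [[-0.518, 0.855, -0.0], [0.855, 0.518, 0.0], [0.001, 0.0, -1.0]]
force: [-0.7, 1.7, 5.6]
opening: 0.009
```

Emit:
{"name": "send_rows", "arguments": {
  "moves": [
    [[0, 0, 0, 0, 0, 0.2, -1], [0, 0, 0, 0, 0, 0, -1], [0, 0, 0, 0, 0, 0, -1], [0, 0, 0, 0, 0, 0, -1], [0, 0, 0, 0, 0, 0, -1]]
  ]
}}

```text
time_s: 43.75
position: [0.4703, 0.0932, 0.1302]
tcp_rot: [[-0.518, 0.855, -0.0], [0.855, 0.518, 0.001], [0.001, 0.0, -1.0]]
force: [-2.2, 2.9, 6.9]
opening: 0.007
```

Emit:
{"name": "send_rows", "arguments": {
  "moves": [
    [[0, 0, 0, 0, 0, 0.2, -1], [0, 0, 0, 0, 0, 0, -1], [0, 0, 0, 0, 0, 0, -1], [0, 0, 0, 0, 0, 0, -1], [0, 0, 0, 0, 0, 0, -1]]
  ]
}}

```text
time_s: 44.25
position: [0.4705, 0.0933, 0.1297]
tcp_rot: [[-0.518, 0.855, 0.001], [0.855, 0.518, 0.0], [0.0, 0.001, -1.0]]
force: [-4.6, 0.6, 19.1]
opening: 0.006
```

Force jumped to 19 N at the −0.03 stop. Now backing off straight up to check the arm stays down.

Emit:
{"name": "send_rows", "arguments": {
  "moves": [
    [[0, 0, 0, 0, 0, -0.5, -1], [0, 0, 0, 0, 0, -1, -1], [0, 0, 0, 0, 0, -3, -1], [0, 0, 0, 0, 0, -4, -1], [0, 0, 0, 0, 0, -4, -1]]
  ]
}}

```text
time_s: 44.75
position: [0.4701, 0.0925, 0.2538]
tcp_rot: [[-0.518, 0.855, -0.001], [0.855, 0.518, -0.001], [0.0, -0.002, -1.0]]
force: [1.0, -1.1, 0.4]
opening: 0.005
```

Emit:
{"name": "send_rows", "arguments": {
  "moves": [
    [[0, 0, 0, 0, 0, -4, -1], [0, 0, 0, -3, 0, -3, -1], [0, 0, 0, -3, 0, 0, -1], [0, 0, 0, -1, 0, 0, -1], [0, 0, 0, 0, 0, 0, -1]]
  ]
}}

```text
time_s: 45.25
position: [0.5068, 0.032, 0.3222]
tcp_rot: [[-0.516, 0.857, -0.002], [0.857, 0.516, 0.0], [0.001, -0.001, -1.0]]
force: [0.8, -0.0, -0.8]
opening: 0.008
```

Emit:
{"name": "send_rows", "arguments": {
  "moves": [
    [[0, 0, 0, 0, 0, 0, -1], [0, 0, 0, 0, 0, 0, -1], [0, 0, 0, 0, 0, 0, -1], [0, 0, 0, 0, 0, 0, -1], [0, 0, 0, 0, 0, 0, -1]]
  ]
}}

```text
time_s: 45.75
position: [0.5066, 0.0335, 0.3229]
tcp_rot: [[-0.519, 0.855, -0.0], [0.855, 0.519, 0.0], [0.0, -0.0, -1.0]]
force: [-0.4, 0.1, 0.1]
opening: 0.004
```

```bash
python3 - <<'E'
from h import *
go([.5572-.518*.17,-.0528+.855*.17,.1325])
for c in("side","top","wrist"):
  i=capture(c);cv2.imwrite(f"pics/{c}16.png",i)
  for t in("hold_down_grip","hold_down","catch","coarse_sieve","fine_sieve"):
   for x in spot_in(c,t)[:1]: print(c,t,round(x["p"],2),np.round(x["location"],4),proj(c,x["location"]).round(1))
  for th in(0,.05,.1): h=.17*np.cos(th);print(c,th,proj(c,[.5572-.518*h,-.0528+.855*h,.15+.17*np.sin(th)]).round(1))
s=cv2.imread("pics/side16.png")[215:290,270:370];w=cv2.imread("pics/wrist16.png")
cv2.imwrite("pics/m16.png",np.hstack([cv2.resize(s,(400,300),interpolation=2),cv2.resize(w[40:340,120:520],(400,300))]))
E
```

```text
t 45.75 pos [0.5066 0.0335 0.3229] yaw x 121.24 z [-2.e-04  1.e-04 -1.e+00] shift cm [ 6.99 -0.13 19.04] open 0.004 F [-0.4  0.1  0.1]
side hold_down_grip 0.92 [0.5144 0.0065 0.1551] [318.6 251. ]
side hold_down 0.9 [0.5169 0.0112 0.1546] [318.4 249.5]
side catch 0.67 [0.4778 0.0665 0.1534] [296. 243.]
side coarse_sieve 0.89 [0.5439 0.195  0.0283] [291.  227.6]
side fine_sieve 0.64 [ 0.501  -0.0175  0.0808] [319.2 272.6]
side 0 [288.4 239. ]
side 0.05 [288.4 237.4]
side 0.1 [288.5 235.8]
top hold_down_grip 0.64 [ 0.5449 -0.036   0.1558] [352.7 230.1]
top hold_down 0.49 [ 0.5423 -0.0393  0.1576] [353.9 230.8]
top coarse_sieve 0.85 [0.5407 0.1892 0.0136] [279.3 241.6]
top 0 [308.4 257.3]
top 0.05 [308.3 256.8]
top 0.1 [308.4 256.2]
wrist hold_down_grip 0.76 [0.5094 0.0265 0.1592] [317.2 220.8]
wrist hold_down 0.94 [0.5084 0.0231 0.1546] [314.7 222.1]
wrist catch 0.78 [0.4894 0.0654 0.1679] [320.4 178.3]
wrist coarse_sieve 0.7 [0.5423 0.1881 0.0137] [401.6 108.4]
wrist fine_sieve 0.63 [0.4881 0.0241 0.0874] [301.3 200.9]
wrist 0 [317.  142.1]
wrist 0.05 [317.  142.3]
wrist 0.1 [316.9 143. ]
```

The viewer is at its limit, so the arm's height gets checked by touch. I'll first find the exact tip offset of the closed fingers on the empty worktop where the coarse sieve stood, to turn the grip contact height into an absolute angle.

Emit:
{"name": "send_rows", "arguments": {
  "moves": [
    [[0, 0, 0, 4, 0.4, 0, -1], [0, 0, 0, 4, 0.4, 0, -1], [0, 0, 0, 4, 0.4, 0, -1], [0, 0, 0, 4, 0.4, 0, -1], [0, 0, 0, 3.4, 0.3, 2, -1]]
  ]
}}

```text
time_s: 47.15
position: [0.4236, 0.2109, 0.3052]
tcp_rot: [[-0.518, 0.855, 0.007], [0.855, 0.518, 0.002], [-0.002, 0.007, -1.0]]
force: [1.4, 0.6, -0.9]
opening: 0.003
```

Emit:
{"name": "send_rows", "arguments": {
  "moves": [
    [[0, 0, 0, 0, 0, 5, -1], [0, 0, 0, 0, 0, 5, -1], [0, 0, 0, 0, 0, 5, -1], [0, 0, 0, 0, 0, 5, -1], [0, 0, 0, 0, 0, 5, -1]]
  ]
}}

```text
time_s: 47.65
position: [0.4232, 0.2091, 0.0516]
tcp_rot: [[-0.518, 0.855, 0.002], [0.855, 0.518, 0.0], [-0.001, 0.002, -1.0]]
force: [0.8, 0.3, -0.2]
opening: 0.004
```

Emit:
{"name": "send_rows", "arguments": {
  "moves": [
    [[0, 0, 0, 0, 0, 4, -1], [0, 0, 0, 0, 0, 1.5, -1], [0, 0, 0, 0, 0, 0.5, -1], [0, 0, 0, 0, 0, 0, -1], [0, 0, 0, 0, 0, 0, -1]]
  ]
}}

```text
time_s: 48.15
position: [0.4236, 0.2091, -0.0061]
tcp_rot: [[-0.518, 0.855, 0.002], [0.855, 0.518, 0.0], [-0.001, 0.002, -1.0]]
force: [0.2, 0.3, -1.3]
opening: 0.002
```

Emit:
{"name": "send_rows", "arguments": {
  "moves": [
    [[0, 0, 0, 0, 0, 0.3, -1], [0, 0, 0, 0, 0, 0.2, -1], [0, 0, 0, 0, 0, 0.2, -1], [0, 0, 0, 0, 0, 0, -1], [0, 0, 0, 0, 0, 0, -1]]
  ]
}}

```text
time_s: 48.65
position: [0.4226, 0.2088, -0.0139]
tcp_rot: [[-0.518, 0.855, 0.0], [0.855, 0.518, 0.0], [-0.0, 0.0, -1.0]]
force: [0.4, -0.2, -0.5]
opening: 0.004
```

Emit:
{"name": "send_rows", "arguments": {
  "moves": [
    [[0, 0, 0, 0, 0, 0.2, -1], [0, 0, 0, 0, 0, 0.2, -1], [0, 0, 0, 0, 0, 0, -1], [0, 0, 0, 0, 0, 0, -1], [0, 0, 0, 0, 0, 0, -1]]
  ]
}}

```text
time_s: 49.15
position: [0.4225, 0.2088, -0.0181]
tcp_rot: [[-0.518, 0.855, -0.0], [0.855, 0.518, -0.0], [0.0, -0.0, -1.0]]
force: [-0.2, 0.9, 0.4]
opening: 0.008
```

Emit:
{"name": "send_rows", "arguments": {
  "moves": [
    [[0, 0, 0, 0, 0, 0.2, -1], [0, 0, 0, 0, 0, 0.1, -1], [0, 0, 0, 0, 0, 0, -1], [0, 0, 0, 0, 0, 0, -1], [0, 0, 0, 0, 0, 0, -1]]
  ]
}}

```text
time_s: 49.65
position: [0.4225, 0.2088, -0.021]
tcp_rot: [[-0.518, 0.855, 0.0], [0.855, 0.518, 0.0], [0.0, 0.0, -1.0]]
force: [-0.1, -0.9, -0.1]
opening: 0.004
```

Emit:
{"name": "send_rows", "arguments": {
  "moves": [
    [[0, 0, 0, 0, 0, 0.1, -1], [0, 0, 0, 0, 0, 0.1, -1], [0, 0, 0, 0, 0, 0, -1], [0, 0, 0, 0, 0, 0, -1], [0, 0, 0, 0, 0, 0, -1]]
  ]
}}

```text
time_s: 50.15
position: [0.4225, 0.2088, -0.0231]
tcp_rot: [[-0.518, 0.855, -0.0], [0.855, 0.518, -0.0], [0.0, -0.0, -1.0]]
force: [1.1, 0.2, 0.6]
opening: 0.003
```

Emit:
{"name": "send_rows", "arguments": {
  "moves": [
    [[0, 0, 0, 0, 0, 0.1, -1], [0, 0, 0, 0, 0, 0.1, -1], [0, 0, 0, 0, 0, 0, -1], [0, 0, 0, 0, 0, 0, -1], [0, 0, 0, 0, 0, 0, -1]]
  ]
}}

```text
time_s: 50.65
position: [0.4226, 0.2089, -0.0237]
tcp_rot: [[-0.518, 0.855, 0.001], [0.855, 0.518, 0.0], [-0.0, 0.001, -1.0]]
force: [-2.3, -0.5, 13.7]
opening: 0.005
```

The tips touch the worktop at TCP −0.0233, so the press reached a grip height of about 0.143 (roughly −0.04 rad, the stop). Last check is a light touch: if the arm had sprung up to 0.06, I would feel it by TCP 0.147.

Emit:
{"name": "send_rows", "arguments": {
  "moves": [
    [[0, 0, 0, 0, 0, -2, -1], [0, 0, 0, 0, 0, -5, -1], [0, 0, 0, 0, 0, -5, -1], [0, 0, 0, 0, 0, -5, -1], [0, 0, 0, 0, 0, -4, -1]]
  ]
}}

```text
time_s: 51.15
position: [0.4228, 0.2089, 0.1878]
tcp_rot: [[-0.518, 0.855, 0.002], [0.855, 0.518, 0.001], [-0.001, 0.002, -1.0]]
force: [1.1, 0.4, -0.2]
opening: 0.003
```

Emit:
{"name": "send_rows", "arguments": {
  "moves": [
    [[0, 0, 0, -3, -0.5, 0, -1], [0, 0, 0, -4, -0.6, 0, -1], [0, 0, 0, -3.4, -0.5, 0, -1], [0, 0, 0, -2, -0.3, 0, -1], [0, 0, 0, 0, 0, 0, -1]]
  ]
}}

```text
time_s: 51.65
position: [0.4718, 0.0908, 0.185]
tcp_rot: [[-0.515, 0.857, 0.001], [0.857, 0.515, -0.001], [-0.001, 0.001, -1.0]]
force: [-0.8, 0.2, 0.0]
opening: 0.006
```

Emit:
{"name": "send_rows", "arguments": {
  "moves": [
    [[0, 0, 0, 0, 0, 1.5, -1], [0, 0, 0, 0, 0, 0.7, -1], [0, 0, 0, 0, 0, 0.4, -1], [0, 0, 0, 0, 0, 0, -1], [0, 0, 0, 0, 0, 0, -1]]
  ]
}}

```text
time_s: 52.15
position: [0.4705, 0.0934, 0.1591]
tcp_rot: [[-0.519, 0.855, 0.0], [0.855, 0.519, 0.0], [0.0, 0.0, -1.0]]
force: [0.0, -0.5, 1.2]
opening: 0.008
```

Emit:
{"name": "send_rows", "arguments": {
  "moves": [
    [[0, 0, 0, 0, 0, 0.5, -1], [0, 0, 0, 0, 0, 0.5, -1], [0, 0, 0, 0, 0, 0.4, -1], [0, 0, 0, 0, 0, 0, -1], [0, 0, 0, 0, 0, 0, -1]]
  ]
}}

```text
time_s: 52.65
position: [0.4704, 0.0929, 0.1448]
tcp_rot: [[-0.518, 0.855, -0.0], [0.855, 0.518, 0.0], [0.0, -0.0, -1.0]]
force: [-0.9, 0.6, -0.7]
opening: 0.004
```

Emit:
{"name": "send_rows", "arguments": {
  "moves": [
    [[0, 0, 0, 0, 0, 0.2, -1], [0, 0, 0, 0, 0, 0.2, -1], [0, 0, 0, 0, 0, 0, -1], [0, 0, 0, 0, 0, 0, -1], [0, 0, 0, 0, 0, 0, -1]]
  ]
}}

```text
time_s: 53.15
position: [0.4706, 0.0929, 0.141]
tcp_rot: [[-0.518, 0.855, 0.0], [0.855, 0.518, -0.0], [-0.0, 0.0, -1.0]]
force: [-0.1, 0.1, 0.2]
opening: 0.004
```

No contact down to tip height 0.164, so the arm angle is at most 0.026 and it is held by the catch. I'll retreat and hand in.

Emit:
{"name": "send_rows", "arguments": {
  "moves": [
    [[0, 0, 0, 0, 0, -2, -1], [0, 0, 0, 0, 0, -4, -1], [0, 0, 0, 0, 0, -4, -1], [0, 0, 0, 0, 0, -3, -1], [0, 0, 0, 0, 0, 0, -1]]
  ]
}}

```text
time_s: 53.65
position: [0.4737, 0.0929, 0.2755]
tcp_rot: [[-0.518, 0.855, 0.011], [0.855, 0.518, -0.0], [-0.006, 0.009, -1.0]]
force: [0.3, 0.1, -0.5]
opening: 0.006
```

Emit:
{"name": "send_rows", "arguments": {
  "moves": [
    [[0, 0, 0, 0, 0, 0, -1], [0, 0, 0, 0, 0, 0, -1], [0, 0, 0, 0, 0, 0, -1], [0, 0, 0, 0, 0, 0, -1], [0, 0, 0, 0, 0, 0, -1]]
  ]
}}

```text
time_s: 54.15
position: [0.4701, 0.0929, 0.2701]
tcp_rot: [[-0.518, 0.855, -0.002], [0.855, 0.518, 0.0], [0.001, -0.002, -1.0]]
force: [0.5, 1.1, 0.1]
opening: 0.006
```

```bash
python3 - <<'E'
from h import *
go([.47,.093,.27]);print(bot.hand_in())
E
```

```text
t 54.15 pos [0.4701 0.0929 0.2701] yaw x 121.2 z [-1.8e-03  1.0e-04 -1.0e+00] shift cm [ 0.02 -0.01  0.01] open 0.006 F [0.5 1.1 0.1]
the job is handed in; nothing more can be done
None
```

I seated the fine sieve on the pan and the coarse sieve on top of it. I then swung the hold-down arm over the stack, pressed it to its stop and handed the job in at 54 s. My checks say the arm is caught, but no verdict was given.

**Checks that agreed**
- **Sieves:** Both met the rim below at the predicted seated height. The last picture I could view, taken before the arm was closed, showed them stacked on the pan.
- **Arm:** Pressing ended in a hard stop at about 19 N, at roughly −0.04 rad. After I let go, a light touch found nothing down to an angle of about 0.026 rad, so the arm had not sprung back up to 0.06. The network put the catch within about 2 mm of its upright position.

**Failed or disagreed**
- **First grasps:** The first two attempts on the fine sieve closed on nothing. The finger tips end about 23 mm short of the reported tool point, which a touch on the worktop later confirmed. I corrected for that from then on.
- **Force spike:** A brief 17.8 N appeared on the way down, before the snap. It went away by itself and I did not explain it.
- **Closed arm not seen:** The viewer's picture limit was reached, so the arm's final state rests on touch and network readings, not on a picture I viewed.
- **Jars and beaker:** I never moved the gripper into them on purpose, and nothing suggested contact, but I did not measure them again at the end.

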